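# Snap the retaining clip onto the wire spool's spindle

## Task

Take the orange spring clip from the tray, press it gently straight down over the bare end of the sprung spindle until its arms snap past the rod, without bottoming the spindle. Only once it has snapped on, use the clip to slide the copper wire spool along until the spool rests against the black stop, and leave the clip there close against the spool. Do not push hard, and leave the other things on the bench where they are.

Things in the scene. Friction and masses are not known exactly. Their poses are not given: they have to be found in the camera images.
- clip: Loose orange spring clip standing in the tray on its two flared arm tips, like an upside-down U with a grip tab on top; 24 mm long (x), about 33 mm wide (y), 71 mm high, about 50 g. The channel for the rod runs along x, open downwards; both ends alike; z up; origin at the centre of its underside. A crown plate 30 mm wide (y) spans 28 to 34 mm above the origin, below the tab.
- clip_bore (a point): Centre of the clip's channel, 18 mm above its origin, 10 mm below the crown; on the rod's axis once snapped on. Axes as the clip. The arms' lips leave a 14 mm gap 8 mm below this point, with a flared mouth about 28 mm wide below. Snapping over the rod takes about 9 to 14 N (friction varies); then the force drops suddenly and the crown rests on the rod.
- clip_grip (a point): Point in the grip tab, 38 mm above the bore centre, 15 mm below the tab's top; the tab is 24 mm (x) by 12 mm (y) and 37 mm high, rising from the crown plate. Pinch it here across its 12 mm (along the clip's y). Axes as the clip.
- spindle_end (a point): Centre of the free end face of the level aluminium rod (spindle), 20 mm in diameter, axis 88 mm above the table; x points out along the rod, z up. The rod is 125 mm long: the black stop's face lies at x = -125 mm here. The far end is held in a green block (46 mm wide, up to 21 mm above the axis) on a fixed grey foot plate 190 x 85 x 12 mm.
- spool_face (a point): Centre of the outer face (towards the rod's free end) of the white-flanged copper wire spool on the rod: 44 mm in diameter, 36 mm wide. x points out along the rod. With the spool home this face lies at x = -89 mm in the frame of spindle_end; at the start it lies 54 to 72 mm from the end face, so at least 54 mm of rod is bare.
- spool (a joint): How far the spool has been slid along the rod towards the black stop, m: 0 = furthest out, 0.035 = home against the stop (rigid). It drags with about 1.5 N.
- spindle (a joint): How far the sprung spindle has been pressed straight down, m: 0 = up (rest), 0.038 = bottomed (at about 16 N). A soft spring holds it up: it sinks well below its rest height, by an amount that varies, before a clip snaps on, and rises again when let go.
- tray: Fixed beige tray, 200 (x) x 170 (y) mm, floor 6 mm thick, walls 14 mm high; origin at the centre of its underside.
- pliers: round-nose pliers with dark red handles, lying, about 140 x 57 x 12 mm; origin at the underside below the pivot; x points to the nose
- cutters: short cutters with dark red handles, lying, about 120 x 57 x 12 mm; origin at the underside below the pivot
- tweezers: steel tweezers lying along their x, about 118 x 18 x 8 mm; origin at the underside, middle
- reel_gold: white reel of gold wire lying flat, 64 mm across, 24 mm high; origin at the centre of its underside
- reel_silver: white reel of silver wire lying flat, 64 mm across, 24 mm high; origin at the centre of its underside
- bead_pink: pink bead, 18 mm across, 14 mm high, standing in the tray; origin at its underside
- bead_teal: teal bead, 18 mm across, 14 mm high, standing in the tray; origin at its underside
Things that resemble listed ones, but are neither listed nor needed, are in the scene too. Of the things shaped like the clip, the orange one is meant.

How it is judged (in metres and radians):
On the way, in this order (a step that is already met when the one before it is completed fails the run):
1. the clip is snapped onto the bare rod, its arms past the widest point (z of clip_bore in the frame of spindle_end between -0.003 and 0.003 m and y of clip_bore in the frame of spindle_end between -0.003 and 0.003 m and angle between the x axis of clip and the x axis of spindle_end, either way round below 0.12 rad and x of clip_bore in the frame of spindle_end below -0.01 m), for 0.2 s.
2. the spool has been slid home against the stop, the clip still on the rod (all of step 1 and value of joint spool above 0.0335 m), for 0.2 s.
At the end, for the whole second after the job is handed in: The clip is snapped on the rod (bore centre within 3 mm of the axis, channel along it within 0.12 rad), at rest; the spool is within 1.5 mm of home; the bore centre is 8 to 17 mm from the spool face (clip within 5 mm of it); the spindle is back up (under 3 mm) (all of step 2 and x of clip_bore in the frame of spool_face between 0.008 and 0.017 m and linear speed of clip below 0.02 m/s and value of joint spindle below 0.003 m); the robot touches nothing.
It fails at once if the sprung spindle is pressed down more than 36 mm, practically to the bottom of its 38 mm travel (about 15 N) (value of joint spindle above 0.036 m).
It fails at once if the clip pushes on the spool with more than 24 N (contact force between clip and spool above 24 N).
It fails at once if the spool is pushed with the clip (over 1 N) before the clip has snapped on (contact force between clip and spool above 1 N and z of clip_bore in the frame of spindle_end above 0.004 m).
It fails at once if a loose bystander (pliers, cutters, tweezers, reel or bead) is moved more than 30 mm (distance of any of pliers, cutters, tweezers, reel_gold, reel_silver, bead_pink, bead_teal from where it was at the start of the episode above 0.03 m).
It also fails if it takes over 67 s, if anything falls off the work surface, if the arm or the gripper's body presses on something with over 40 N, if the wrist force passes 120 N, or if a joint passes its speed limit or range.

## Robot

A 7-joint arm with a two-finger parallel gripper is mounted at the origin on the work surface. World frame = base frame: x ahead of the robot, y to its left, z up, the work surface at z = 0. Lengths are in m, angles in degrees, forces in N, time in s.
With the tool pointing down it reaches from about 0.425 to 0.875 m from the base axis. Payload 8.4 kg.
Tool frame: the origin (TCP) lies midway between the tips of the shut fingers; the grasp point (between the pads) lies 19 mm behind it; z points along the fingers, x is the direction in which the jaws open and shut, and the axes are right-handed (so a half turn about z gives the same grasp; the last joint's range is limited). The gripper opens to 85 mm and grips with 20 to 120 N. Pads are 22 mm wide; open, the fingers measure 114 mm over their backs; the gripper's body (76 mm by 85 mm) begins 54 mm behind the grasp point. The pads swing forward as they close: fully open they stand 13 mm farther back than shut.
Start: joints at [-72.433, 19.091, 2.286, 83.961, -0.768, 76.965, -3.352], TCP at [0.257, 0.597, 0.231] pointing down, gripper open.
Joint ranges: [-147.57, 147.57], [-21.85, 119.76], [-74.77, 79.35], [14.55, 137.4], [-85.83, 265.84], [4.83, 119.75], [-152.11, 152.11]. Speed limits (degrees/s): [127.2, 127.2, 159.86, 159.86, 180, 180, 180].

## Interface

Orientations are given as [roll, pitch, yaw] about the fixed x, y, z axes, in that order (R = Rz(yaw) Ry(pitch) Rx(roll)).
In Python, from bench import manip gives the robot as it stands.
- The arm moves only by the tool play_rows, never from a script. Its arguments are lists of equal length, an entry for each row: "offset": the shift along the tool's x, y, z in units of 60 mm (1.0 is 60 mm), a list of three; "rot": the turn, a rotation vector about the tool's x, y, z in units of 10 degrees (1.0 is 10 degrees), a list of three; "jaw": the finger opening in mm, from 0 to 85.4. In form: {"offset": [[dx, dy, dz], ...], "rot": [[ax, ay, az], ...], "jaw": [jaw, ...]}. A call has 1 to 8 rows; each row is the pose to reach, as a shift and turn from the pose commanded when the call began, along the tool's axes at that moment; what a row does not reach only later rows make up. A row lasts 1/8 s, in which the tool goes at most 62.5 mm and 10.7 degrees, less where a joint would pass 70% of its speed; a pose out of reach is approached as far as the arm can. A call with a gripper value outside its range is refused whole. The fingers move at their own pace and stop on an object; "newtons" is the grip in N (left out, the last holds). Time passes only in rows, so rows that repeat a pose let the fingers close. It gives the time, the measured TCP pose, the force and the opening at its end, in the units of the state.
- manip.get_state(): the state, without advancing time (a new reading comes with each control period).
- manip.snapshot(name): name is "scene" or "top"; returns (picture, depth): 420x560x3 uint8, red, green, blue; 420x560 float32, m along the optical axis (not along the pixel's ray), 0 where there is no reading.
- manip.camera_model(name): a dict with "vertical_fov" (degrees; the focal length in pixels is half the picture's height over the tangent of half this angle, whatever the lens; pixels are square), "cx", "cy" (the principal point, pixels), "camera_from_world" (4x4, takes a point from world to camera coordinates). Camera axes: x right, y up, looking along -z (the intrinsics and any distortion apply to the point x, -y, -z); pixel columns grow to the right and rows downward; lengths in m; the calibration is good to about 2 mm. A picture is of the moment at which its call begins. camera_model takes no time and is no camera call.
- manip.sign_off(): hands the job in, once; it reports no verdict.
Trained networks look in the newest picture that a camera, given by its name, has taken for a name from the list of things; names that differ only in an ending like _2 or _b are one class to them, and where a whole thing is asked for, a point or a joint stands for the part that bears it (a point fixed in the world has none). Each returns a list of dicts, best first, with "p" (0 to 1); they miss things now and then, are a little off and sometimes report something else, mostly with a low value. They report only what shows in the picture. A call takes as long as a camera call. They do not tell look-alikes from the thing itself.
- manip.recognise(target, camera): "point" ([x, y, z] in m, in the coordinates of the camera as it stood for that picture, good to about 4 mm: the middle of the surface that is visible of it).
- manip.masks_of(target, camera): "pixels" (420x560 bool, what is visible of it).
The state is a dict: "time": time; "q": joint angles; "qd": joint speeds; "joint_efforts": joint torques, N m; "position": TCP position; "orientation": TCP orientation; "contact_force": force on the tool from outside, world axes, zero at the start; "ft_torque": the same for the moment, N m; "grip_width": finger opening in m.
Only numpy, scipy, OpenCV 4.12 (cv2) and the standard library are available. Lean on these libraries where they do the work, as an engineer would, in place of code of your own. Each camera call takes 0.05 s, during which the arm holds its last target.

## Working session

There is one attempt and no reset: what is moved stays moved. The work goes in short steps, Python scripts to look and compute and a tool call to move; the robot and the scene stay as the last step left them, time stands still between calls to the robot, and variables do not carry over. Pictures are saved under pics/ and viewed, and the job is handed in when it is done.

Besides the shell and the picture viewer there is one more tool, called after "Emit:" as a command line: name --argument value ..., lists and objects as JSON in quotes. play_rows: Moves the arm, as the interface text tells. Its arguments: {"type":"object","properties":{"offset":{"type":"array"},"rot":{"type":"array"},"jaw":{"type":"array"},"newtons":{"type":"number"}},"required":["offset","rot","jaw"]}

```bash
mkdir -p pics; ls
cat > h.py <<'E'
import numpy as np, cv2
from bench import manip
def cam(name):
    m=manip.camera_model(name); f=210/np.tan(np.radians(m["vertical_fov"])/2)
    return m,f,np.linalg.inv(np.array(m["camera_from_world"]))
def towld(name,pc):
    m,f,T=cam(name); return (T@np.append(pc,1))[:3]
def unproj(name,depth,mask=None):
    m,f,T=cam(name)
    v,u=np.mgrid[0:420,0:560]
    d=depth
    P=np.stack([(u-m["cx"])/f*d,-(v-m["cy"])/f*d,-d,np.ones_like(d)],-1)
    return P@T.T[:,:3]
E
python3 - <<'E'
from h import *
for n in("scene","top"):
    m=manip.camera_model(n);print({k:(np.round(v,4).tolist() if k=="camera_from_world" else v) for k,v in m.items()})
    p,d=manip.snapshot(n); cv2.imwrite(f"pics/{n}0.png",p[:,:,::-1]); np.savez(f"{n}0.npz",p=p,d=d)
    for t in("clip","spindle_end","spool_face","tray"):
        for r in manip.recognise(t,n): print(n,t,round(r["p"],2),np.round(towld(n,r["point"]),4))
print(manip.get_state())
E
```

```text
pics
{'vertical_fov': 52.07045250286623, 'cx': 271.0519175009656, 'cy': 212.9042751134388, 'camera_from_world': [[0.7945, 0.6069, -0.0204, -0.4185], [-0.3503, 0.4855, 0.801, 0.1436], [0.496, -0.6293, 0.5983, -1.5264], [0.0, 0.0, 0.0, 1.0]]}
scene clip 0.82 [ 0.4368 -0.3218  0.0355]
scene clip 0.62 [ 0.4894 -0.0422  0.0352]
scene clip 0.45 [ 0.5039 -0.1806  0.0441]
scene spindle_end 0.55 [0.5491 0.1703 0.0928]
scene spindle_end 0.16 [0.4018 0.4119 0.0085]
scene spool_face 0.54 [0.5087 0.1736 0.1022]
scene tray 0.56 [ 0.5579 -0.1881  0.0085]
{'vertical_fov': 51.39472964287855, 'cx': 277.64697861488656, 'cy': 205.62181260272052, 'camera_from_world': [[0.0113, -0.9999, 0.009, -0.017], [0.9811, 0.0128, 0.1928, -0.5595], [-0.1929, 0.0067, 0.9812, -1.2076], [0.0, 0.0, 0.0, 1.0]]}
top clip 0.67 [ 0.4981 -0.1741  0.041 ]
top clip 0.57 [ 0.4808 -0.0342  0.036 ]
top spindle_end 0.73 [0.5253 0.1839 0.0987]
top spool_face 0.6 [0.5095 0.1816 0.1029]
{'time': 0.5, 'q': array([-72.43363259,  19.09200025,   2.28631512,  83.96367706,
        -0.76918151,  76.9637291 ,  -3.35163302]), 'qd': array([ 0.07239817, -0.0785675 , -0.01314985, -0.11201636,  0.04978306,
       -0.11781204,  0.15193581]), 'joint_efforts': array([-1.14574286e-03, -6.57739949e+01,  1.36143230e+00, -4.05508232e+01,
        1.64591311e-02,  3.98302494e-03,  2.84788888e-05]), 'position': array([0.25657602, 0.59717607, 0.23127524]), 'orientation': array([-1.79998548e+02,  4.26969960e-03,  6.67477545e+01]), 'contact_force': array([-0.51519339, -0.75583081, -1.23219333]), 'ft_torque': array([0.00657033, 0.06105092, 0.02673154]), 'grip_width': 0.08552216464945135}
```

View pics/scene0.png

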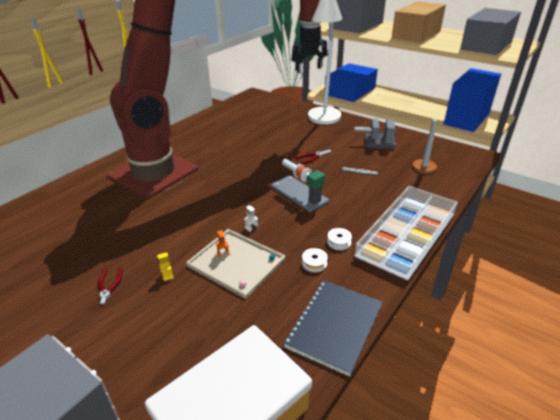

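View pics/top0.png

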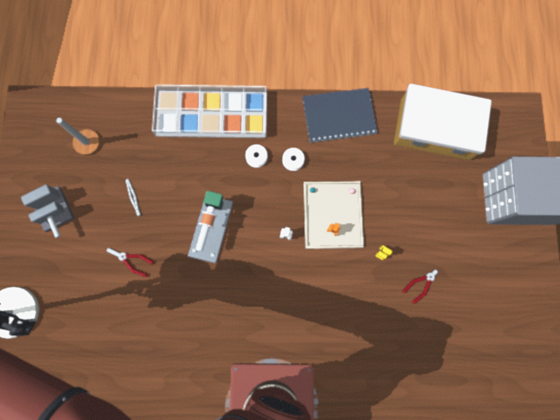

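Candidates for the clip: the orange one in the tray (scene 222,242 / top 335,229), a white one (scene 250,217 / top 287,233) and a yellow one (scene 166,265 / top 384,253). I choose the orange one, and check it in a crop. The spindle is at scene (300,175) and top (208,225), with the free end pointing towards the robot.

Run:
```python
from h import *
S=np.load("scene0.npz");T=np.load("top0.npz")
def crop(p,x0,y0,w,h,k): return cv2.resize(p[y0:y0+h,x0:x0+w],(w*k,h*k),interpolation=cv2.INTER_CUBIC)
a=np.vstack([np.hstack([crop(S["p"],190,215,65,50,6),crop(S["p"],270,150,65,50,6)]),np.hstack([crop(T["p"],305,200,65,50,6),crop(T["p"],182,190,65,50,6)])])
b=np.hstack([crop(T["p"],180,180,60,90,6),crop(T["p"],310,200,60,90,6)])
cv2.imwrite("pics/c1.png",a[:,:,::-1]);cv2.imwrite("pics/c2.png",b[:,:,::-1])
W=unproj("top",T["d"])
# orange
for n,I in(("scene",S),("top",T)):
    W=unproj(n,I["d"]); hsv=cv2.cvtColor(I["p"],cv2.COLOR_RGB2HSV)
    m=(hsv[...,0]<14)&(hsv[...,1]>150)&(hsv[...,2]>120)&(I["d"]>0)
    m&=(np.abs(W[...,0]-.5)<.1)&(np.abs(W[...,1]+.18)<.1)
    m&=W[...,2]>.012
    P=W[m];print(n,len(P));
    for lo,hi in((.015,.035),(.035,.045),(.045,.07),(.07,.085)):
        q=P[(P[:,2]>lo)&(P[:,2]<hi)]
        if len(q):print(lo,len(q),q.mean(0).round(4),q.min(0).round(4),q.max(0).round(4))
    # rod: 
    box=(np.abs(W[...,0]-.5)<.12)&(np.abs(W[...,1]-.18)<.1)&(W[...,2]>.065)
    P=W[box];print("rod",len(P),P.min(0).round(3),P.max(0).round(3))
```

```text
scene 125
0.015 17 [ 0.4998 -0.1742  0.0217] [ 0.4882 -0.1906  0.016 ] [ 0.508  -0.1614  0.0347]
0.035 43 [ 0.4997 -0.1806  0.0416] [ 0.4857 -0.1942  0.0378] [ 0.5116 -0.1633  0.0448]
0.045 30 [ 0.504  -0.1795  0.0558] [ 0.4841 -0.1851  0.045 ] [ 0.5104 -0.1738  0.0681]
0.07 31 [ 0.4985 -0.1773  0.0773] [ 0.4847 -0.1861  0.0712] [ 0.5101 -0.1662  0.0818]
rod 567 [0.424 0.142 0.065] [0.591 0.21  0.114]
top 25
0.015 1 [ 0.482  -0.1783  0.0322] [ 0.482  -0.1783  0.0322] [ 0.482  -0.1783  0.0322]
0.035 14 [ 0.4928 -0.1828  0.0413] [ 0.4809 -0.1885  0.0361] [ 0.5072 -0.1717  0.044 ]
0.045 5 [ 0.4897 -0.1687  0.061 ] [ 0.4851 -0.1726  0.0529] [ 0.5014 -0.1628  0.0696]
0.07 5 [ 0.4906 -0.1675  0.0745] [ 0.4853 -0.1728  0.0723] [ 0.5022 -0.1634  0.0794]
rod 679 [0.425 0.146 0.074] [0.589 0.214 0.115]
```

View pics/c1.png

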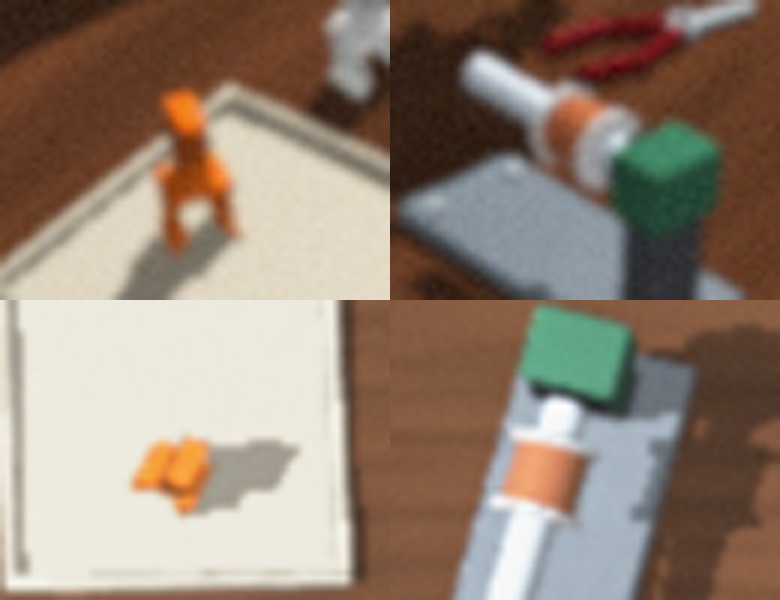

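View pics/c2.png

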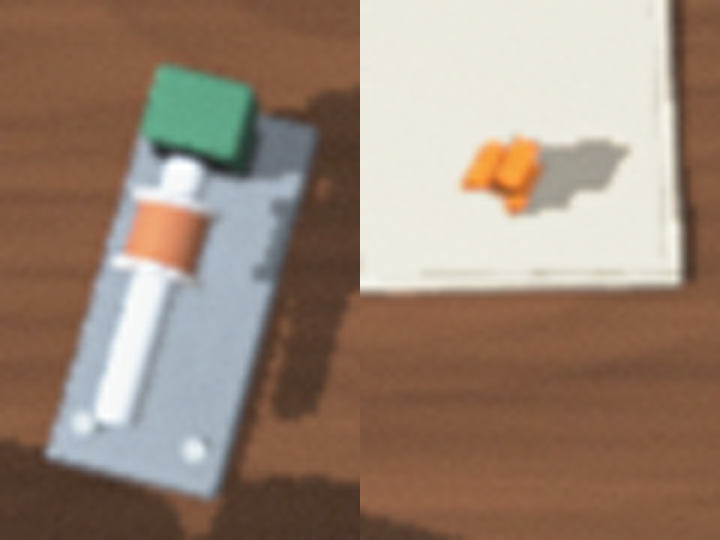

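Run:
```python
from h import *
from scipy.optimize import least_squares
for n in("scene","top"):
    I=np.load(n+"0.npz"); W=unproj(n,I["d"]); p=I["p"]; hsv=cv2.cvtColor(p,cv2.COLOR_RGB2HSV)
    X=W[...,0];Y=W[...,1];Z=W[...,2]
    b=(abs(X-.58)<.05)&(abs(Y+.18)<.05); print(n,"tray z",np.median(Z[b]),Z[b&(Z<.02)].std())
    b=(abs(X-.5)<.2)&(abs(Y-.02)<.03); print("table z",np.median(Z[b]))
    # green block top
    g=(hsv[...,0]>60)&(hsv[...,0]<95)&(hsv[...,1]>90)&(abs(Y-.17)<.1)&(abs(X-.57)<.06)
    print("green top z",np.median(Z[g&(Z>.1)]), W[g&(Z>.1)].mean(0).round(4))
    # rod bare: 
    box=(abs(X-.5)<.12)&(abs(Y-.18)<.1)&(Z>.08)&(Z<.105)&(hsv[...,1]<70)&(X<.49)
    P=W[box]
    # cylinder fit: axis point (x=.45): y0,z0 slope, r=.01, level
    def f(q):
        y0,z0,th=q; d=-np.sin(th)*(P[:,0]-.45)+np.cos(th)*(P[:,1]-y0)
        return np.hypot(d,P[:,2]-z0)-.01
    r=least_squares(f,[.19,.088,-.2],loss="soft_l1",f_scale=.001); y0,z0,th=r.x
    print(n,"rod",len(P),r.x.round(4),np.degrees(th),"res",np.std(r.fun))
    u=np.array([np.cos(th),np.sin(th)]); o=np.array([.45,y0])
    al=(W[...,:2]-o)@u; lat=(W[...,:2]-o)@np.array([-u[1],u[0]])
    b=(abs(lat)<.008)&(Z>.075)&(al<.2)
    print("al min",np.sort(al[b])[:12].round(4))
    c=(abs(lat)<.03)&(Z>.102)&(al<.13)  # spool/flanges
    print("spool al",np.sort(al[c])[:8].round(4),np.sort(al[c])[-5:].round(4), "z",Z[c].max())
    cc=(al>-.02)&(al<.16)&(abs(lat)<.03)&(Z>.07)
    hh=[(round(a,3),round(float(np.max(Z[cc&(abs(al-a)<.0025)],initial=0)),3)) for a in np.arange(-.02,.15,.005)];print(hh)
    np.save(f"rod_{n}.npy",r.x)
```

```text
scene tray z 0.008074119759218235 0.0015304873579172677
table z 0.002080078658941442
green top z 0.10979451365997972 [0.572  0.1637 0.1087]
scene rod 88 [ 0.2005  0.0903 -0.2966] -16.99499802706466 res 0.002499455913784543
al min [-0.0252 -0.0242 -0.0223 -0.0223 -0.0205 -0.0198 -0.0139 -0.0134 -0.0132
 -0.0132 -0.0107 -0.0102]
spool al [0.0285 0.0307 0.0444 0.0446 0.0451 0.0465 0.0466 0.0467] [0.1288 0.1289 0.129  0.1296 0.1298] z 0.11422633944466676
[(np.float64(-0.02), 0.098), (np.float64(-0.015), 0.101), (np.float64(-0.01), 0.102), (np.float64(-0.005), 0.1), (np.float64(0.0), 0.099), (np.float64(0.005), 0.1), (np.float64(0.01), 0.101), (np.float64(0.015), 0.1), (np.float64(0.02), 0.1), (np.float64(0.025), 0.102), (np.float64(0.03), 0.102), (np.float64(0.035), 0.101), (np.float64(0.04), 0.0), (np.float64(0.045), 0.111), (np.float64(0.05), 0.11), (np.float64(0.055), 0.107), (np.float64(0.06), 0.107), (np.float64(0.065), 0.109), (np.float64(0.07), 0.108), (np.float64(0.075), 0.11), (np.float64(0.08), 0.111), (np.float64(0.085), 0.111), (np.float64(0.09), 0.1), (np.float64(0.095), 0.0
[... 965 characters left out ...]
4(0.02), 0.101), (np.float64(0.025), 0.102), (np.float64(0.03), 0.102), (np.float64(0.035), 0.101), (np.float64(0.04), 0.102), (np.float64(0.045), 0.113), (np.float64(0.05), 0.108), (np.float64(0.055), 0.109), (np.float64(0.06), 0.113), (np.float64(0.065), 0.112), (np.float64(0.07), 0.11), (np.float64(0.075), 0.115), (np.float64(0.08), 0.111), (np.float64(0.085), 0.105), (np.float64(0.09), 0.099), (np.float64(0.095), 0.101), (np.float64(0.1), 0.112), (np.float64(0.105), 0.112), (np.float64(0.11), 0.115), (np.float64(0.115), 0.115), (np.float64(0.12), 0.114), (np.float64(0.125), 0.114), (np.float64(0.13), 0.114), (np.float64(0.135), 0.113), (np.float64(0.14), 0.113), (np.float64(0.145), 0.0)]
```

```bash
cat >> h.py <<'E'
def rayplane(name,uv,z):
    m,f,T=cam(name); uv=np.atleast_2d(np.asarray(uv,float))
    D=np.stack([(uv[:,0]-m["cx"])/f,-(uv[:,1]-m["cy"])/f,-np.ones(len(uv))],-1)@T[:3,:3].T
    C=T[:3,3]; return C+D*((z-C[2])/D[:,2])[:,None]
def proj(name,P):
    m,f,T=cam(name); P=np.atleast_2d(P); c=np.c_[P,np.ones(len(P))]@np.array(m["camera_from_world"]).T
    return np.stack([m["cx"]+f*c[:,0]/-c[:,2], m["cy"]-f*c[:,1]/-c[:,2]],-1)
E
python3 - <<'E'
from h import *
for n in("scene","top"):
    m,f,T=cam(n);print(n,"cam",T[:3,3].round(3),f)
    I=np.load(n+"0.npz"); p=I["p"]; W=unproj(n,I["d"]); hsv=cv2.cvtColor(p,cv2.COLOR_RGB2HSV)
    X=W[...,0];Y=W[...,1];Z=W[...,2]
    reg=(abs(X-.5)<.14)&(abs(Y-.19)<.1)
    pl=reg&(hsv[...,1]<75)&(hsv[...,0]>95)&(hsv[...,2]>70)&(Z<.03)
    v,u=np.nonzero(pl); q=rayplane(n,np.c_[u,v],.012)[:,:2].astype(np.float32)
    (c,s,a)=cv2.minAreaRect(q);print("plate",len(q),np.round(c,4),np.round(s,4),a, q.mean(0).round(4))
    wh=reg&(hsv[...,1]<60)&(Z>.07)&(hsv[...,2]>130)
    v,u=np.nonzero(wh); q=rayplane(n,np.c_[u,v],.088)[:,:2]
    k=q[:,0]<.475; L=cv2.fitLine(q[k].astype(np.float32),cv2.DIST_L2,0,.01,.01).ravel(); print("rodline",k.sum(),L.round(4),np.degrees(np.arctan(L[1]/L[0])), "y at .45",L[3]+(.45-L[2])*L[1]/L[0],"xmin",np.sort(q[:,0])[:6].round(4))
    g=reg&(hsv[...,0]>60)&(hsv[...,0]<95)&(hsv[...,1]>90)&(Z>.102)
    v,u=np.nonzero(g); q=rayplane(n,np.c_[u,v],.109)[:,:2].astype(np.float32)
    (c,s,a)=cv2.minAreaRect(q);print("green",len(q),np.round(c,4),np.round(s,4),a,q.mean(0).round(4))
E
```

```text
scene cam [ 1.14  -0.776  0.79 ] 429.8927919041555
plate 798 [0.4962 0.19  ] [0.1098 0.2087] 72.35102081298828 [0.4931 0.1813]
rodline 84 [ 0.9653 -0.2612  0.4471  0.2063] -15.143345 y at .45 0.20548461 xmin [0.4136 0.4148 0.4163 0.4175 0.4187 0.419 ]
green 111 [0.5716 0.1643] [0.0499 0.042 ] 77.13627624511719 [0.5714 0.1645]
top cam [ 0.316 -0.002  1.293] 436.39913305924466
plate 1245 [0.4971 0.1875] [0.0873 0.1912] 75.82027435302734 [0.4807 0.1843]
rodline 132 [ 0.9658 -0.2591  0.45    0.2004] -15.017934 y at .45 0.20039603 xmin [0.4257 0.4257 0.4257 0.4258 0.4283 0.4284]
green 189 [0.5662 0.17  ] [0.0444 0.0341] 76.46280670166016 [0.5663 0.1702]
```

```bash
cat > clipfit.py <<'E'
from h import *
from scipy.optimize import minimize
def box(x0,x1,y0,y1,z0,z1): return np.array([[x,y,z] for x in(x0,x1) for y in(y0,y1) for z in(z0,z1)])
PARTS=[box(-.012,.012,-.006,.006,.034,.071),box(-.012,.012,-.015,.015,.028,.034),
       box(-.012,.012,-.015,-.010,.008,.030),box(-.012,.012,.010,.015,.008,.030),box(-.012,.012,-.0165,-.012,0,.010),box(-.012,.012,.012,.0165,0,.010)]
def render(n,x,y,yaw,z=.006,roi=None,k=8):
    u0,v0,w,h=roi; im=np.zeros((h*k,w*k),np.uint8)
    c,s=np.cos(yaw),np.sin(yaw); R=np.array([[c,-s,0],[s,c,0],[0,0,1]])
    for b in PARTS:
        q=(proj(n,b@R.T+[x,y,z])-[u0-.5,v0-.5])*k
        cv2.fillConvexPoly(im,cv2.convexHull(np.round(q).astype(np.int32)),255)
    return cv2.resize(im,(w,h),interpolation=cv2.INTER_AREA)/255.
def soft(p,roi):
    u0,v0,w,h=roi; c=p[v0:v0+h,u0:u0+w].astype(float)
    return np.clip(((c[...,0]-c[...,2])-40)/110.,0,1)
def fit(n,p,roi,x0,z=.006):
    t=soft(p,roi); best=None
    for yaw in np.radians(np.arange(-90,90,15)):
        f=lambda q: ((cv2.GaussianBlur(render(n,q[0]/100,q[1]/100,q[2],z,roi),(0,0),.7)-t)**2).sum()
        r=minimize(f,[x0[0]*100,x0[1]*100,yaw],method="Nelder-Mead",options=dict(initial_simplex=np.array([x0[0]*100,x0[1]*100,yaw])+np.array([[0,0,0],[.6,0,0],[0,.6,0],[0,0,.25]]),xatol=.005,fatol=.01))
        yv=(np.degrees(r.x[2])+90)%180-90
        print(n,round(np.degrees(yaw)),round(r.fun,2),(r.x[:2]/100).round(4),round(yv,1))
        if best is None or r.fun<best[0]: best=(r.fun,r.x)
    return best,t
E
python3 - <<'E'
from clipfit import *
out=[]
for n,roi in(("top",(318,208,34,40)),("scene",(205,222,36,44))):
    p=np.load(n+"0.npz")["p"]; b,t=fit(n,p,roi,(.497,-.178)); print("BEST",n,b)
    r=render(n,b[1][0]/100,b[1][1]/100,b[1][2],.006,roi)
    c=p[roi[1]:roi[1]+roi[3],roi[0]:roi[0]+roi[2]]
    s=lambda a:cv2.resize(a,(280,360),interpolation=cv2.INTER_NEAREST)
    out.append(np.hstack([s(c[:,:,::-1]),np.stack([s((t*255).astype(np.uint8)),s((r*255).astype(np.uint8)),0*s((r*255).astype(np.uint8))],-1)]))
    cv2.imwrite(f"pics/fit_{n}.png",out[-1])
E
```

```text
top -90 4.82 [ 0.4977 -0.1746] -28.6
top -75 4.92 [ 0.4976 -0.1745] -28.8
top -60 4.94 [ 0.498  -0.1746] -28.7
top -45 4.99 [ 0.4976 -0.1746] -29.8
top -30 5.05 [ 0.4976 -0.1743] -29.5
top -15 4.8 [ 0.4977 -0.1747] -28.2Traceback (most recent call last):
  File "<stdin>", line 4, in <module>
  File "clipfit.py", line 20, in fit
    r=minimize(f,[x0[0]*100,x0[1]*100,yaw],method="Nelder-Mead",options=dict(initial_simplex=np.array([x0[0]*100,x0[1]*100,yaw])+np.array([[0,0,0],[.6,0,0],[0,.6,0],[0,0,.25]]),xatol=.005,fatol=.01))
    res = _minimize_neldermead(fun, x0, args, callback, bounds=bounds,
                               **options)
    fxe = func(xe)
    fx = function(np.copy(x), *(wrapper_args + args))
  File "clipfit.py", line 19, in <lambda>
    f=lambda q: ((cv2.GaussianBlur(render(n,q[0]/100,q[1]/100,q[2],z,roi),(0,0),.7)-t)**2).sum()
                                   ~~~~~~^^^^^^^^^^^^^^^^^^^^^^^^^^^^^^^^
  File "clipfit.py", line 10, in render
    q=(proj(n,b@R.T+[x,y,z])-[u0-.5,v0-.5])*k
       ~~~~^^^^^^^^^^^^^^^^^
  File "h.py", line 19, in proj
    m,f,T=cam(name); P=np.atleast_2d(P); c=np.c_[P,np.ones(len(P))]@np.array(m["camera_from_world"]).T
          ~~~^^^^^^
  File "h.py", line 4, in cam
    m=manip.camera_model(name); f=210/np.tan(np.radians(m["vertical_fov"])/2)
ValueError: time passes only in moves, steps and waits
```

```bash
sed -i 's/^def cam(name):/import functools,os,pickle\n@functools.lru_cache(None)\ndef cam(name):\n    fn=f"cam_{name}.pkl"\n    if os.path.exists(fn): return pickle.load(open(fn,"rb"))/; s/^    m=manip.camera_model(name); f=.*$/&\n    r=(m,f,np.linalg.inv(np.array(m["camera_from_world"]))); pickle.dump(r,open(fn,"wb"))/' h.py; head -14 h.py
cat > t.py <<'E'
from clipfit import *
out=[]
for n,roi in(("top",(318,208,34,40)),("scene",(205,222,36,44))):
    p=np.load(n+"0.npz")["p"]; b,t=fit(n,p,roi,(.497,-.178)); print("BEST",n,b)
    r=render(n,b[1][0]/100,b[1][1]/100,b[1][2],.006,roi)
    c=p[roi[1]:roi[1]+roi[3],roi[0]:roi[0]+roi[2]]
    s=lambda a:cv2.resize(a,(280,360),interpolation=cv2.INTER_NEAREST)
    out.append(np.hstack([s(c[:,:,::-1]),np.stack([s((t*255).astype(np.uint8)),s((r*255).astype(np.uint8)),0*s((r*255).astype(np.uint8))],-1)]))
cv2.imwrite(f"pics/fits.png",cv2.resize(np.hstack(out),None,fx=.7,fy=.7))
E
python3 t.py
```

```text
import numpy as np, cv2
from bench import manip
import functools,os,pickle
@functools.lru_cache(None)
def cam(name):
    fn=f"cam_{name}.pkl"
    if os.path.exists(fn): return pickle.load(open(fn,"rb"))
    m=manip.camera_model(name); f=210/np.tan(np.radians(m["vertical_fov"])/2)
    r=(m,f,np.linalg.inv(np.array(m["camera_from_world"]))); pickle.dump(r,open(fn,"wb"))
    return m,f,np.linalg.inv(np.array(m["camera_from_world"]))
def towld(name,pc):
    m,f,T=cam(name); return (T@np.append(pc,1))[:3]
def unproj(name,depth,mask=None):
    m,f,T=cam(name)
top -90 4.82 [ 0.4977 -0.1746] -28.6
top -75 4.92 [ 0.4976 -0.1745] -28.8
top -60 4.94 [ 0.498  -0.1746] -28.7
top -45 4.99 [ 0.4976 -0.1746] -29.8
top -30 5.05 [ 0.4976 -0.1743] -29.5
top -15 4.8 [ 0.4977 -0.1747] -28.2
top 0 4.99 [ 0.4975 -0.1745] -30.1
top 15 4.84 [ 0.4977 -0.1743] -28.3
top 30 4.99 [ 0.4975 -0.1745] -29.9
top 45 23.14 [ 0.5012 -0.1761] 39.5
top 60 22.44 [ 0.5017 -0.1768] 47.0
top 75 23.88 [ 0.5    -0.1734] 79.9
BEST top (np.float64(4.803161970206492), array([ 49.77357652, -17.46593621,  -0.49145657]))
scene -90 41.62 [ 0.4927 -0.1719] -40.3
scene -75 41.45 [ 0.4933 -0.172 ] -40.4
scene -60 41.61 [ 0.4933 -0.1724] -41.3
scene -45 41.59 [ 0.4926 -0.1716] -41.3
scene -30 41.89 [ 0.4927 -0.1719] -40.5
scene -15 41.95 [ 0.493  -0.1721] -41.7
scene 0 41.81 [ 0.4932 -0.1723] -41.3
scene 15 85.06 [ 0.4788 -0.159 ] 47.0
scene 30 84.93 [ 0.4775 -0.1588] 49.0
scene 45 84.54 [ 0.4728 -0.1534] 47.6
scene 60 85.49 [ 0.48 -0.16] 48.2
scene 75 41.79 [ 0.4936 -0.1723] -41.6
BEST scene (np.float64(41.44896214291285), array([ 49.32617438, -17.20482446,  -0.70496136]))
```

View pics/fits.png

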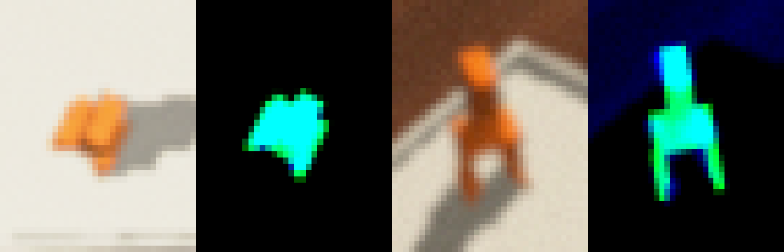

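Run:
```python
from h import *
S=np.load("scene0.npz");W=unproj("scene",S["d"])
for u,v in((325,116),(328,90),(330,60),(332,40),(330,12),(345,15),(310,50),(305,62),(320,45),(430,150),(437,125),(376,135)): print((u,v),W[v,u].round(3),S["p"][v,u])
T=np.load("top0.npz");W=unproj("top",T["d"])
for u,v in((12,300),(30,300),(15,325),(85,142),(62,122),(45,200)): print("top",(u,v),W[v,u].round(3))
a=cv2.resize(S["p"][0:130,270:400],None,fx=4,fy=4)
cv2.imwrite("pics/lamp.png",a[:,:,::-1])
```

```text
(325, 116) [0.277 0.704 0.026] [249 250 248]
(328, 90) [0.258 0.748 0.121] [110 121 144]
(330, 60) [0.256 0.753 0.244] [159 165 169]
(332, 40) [0.256 0.759 0.319] [145 146 148]
(330, 12) [0.337 0.593 0.459] [178 184 176]
(345, 15) [-0.046  1.404  0.259] [62 63 71]
(310, 50) [0.272 0.578 0.327] [20 24 27]
(305, 62) [-0.241  1.329 -0.002] [51 51 55]
(320, 45) [0.28  0.631 0.334] [93 91 89]
(430, 150) [0.768 0.579 0.074] [114 110 112]
(437, 125) [ 0.556  1.377 -0.2  ] [140 120  89]
(376, 135) [0.551 0.618 0.052] [76 85 90]
top (12, 300) [0.284 0.739 0.022]
top (30, 300) [0.284 0.69  0.018]
top (15, 325) [0.242 0.533 0.353]
top (85, 142) [0.752 0.572 0.034]
top (62, 122) [0.759 0.576 0.175]
top (45, 200) [0.568 0.664 0.05 ]
```

View pics/lamp.png

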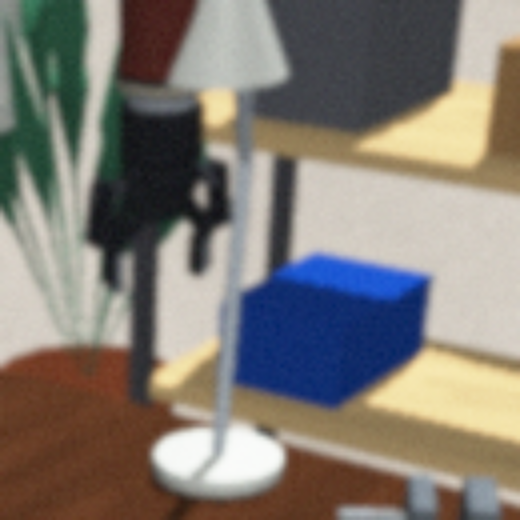

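```bash
cat >> h.py <<'E'
from scipy.spatial.transform import Rotation as Ro
def plan(targets,yaws=None,s=None):
    s=s or manip.get_state(); R=Ro.from_euler("xyz",s["orientation"],degrees=True); p=np.array(s["position"])
    print("now",p.round(4),np.round(s["orientation"],2),"F",np.round(s["contact_force"],2),"w",round(s["grip_width"]*1000,1),"t",s["time"])
    for i,t in enumerate(targets):
        o=R.inv().apply(np.array(t)-p)/.06
        r=""
        if yaws is not None and yaws[i] is not None:
            Q=Ro.from_euler("xyz",[180,0,yaws[i]],degrees=True); r=(np.degrees((R.inv()*Q).as_rotvec())/10).round(3)
        print(np.round(t,3),"->",o.round(3).tolist(),r)
E
python3 - <<'E'
from h import *
plan([(.257,.537,.231),(.28,.48,.231),(.30,.423,.231),(.33,.37,.231),(.36,.315,.231),(.39,.26,.231),(.42,.205,.231),(.44,.15,.231)],[66.75]*5+[64,62,61.5])
E
```

```text
now [0.2566 0.5972 0.2313] [-180.      0.     66.75] F [-0.52 -0.76 -1.23] w 85.5 t 0.5
[0.257 0.537 0.231] -> [-0.919, 0.402, 0.005] [-0.  0. -0.]
[0.28  0.48  0.231] -> [-1.64, 1.13, 0.005] [-0.  0. -0.]
[0.3   0.423 0.231] -> [-2.381, 1.811, 0.005] [-0.  0. -0.]
[0.33  0.37  0.231] -> [-2.996, 2.619, 0.005] [-0.  0. -0.]
[0.36  0.315 0.231] -> [-3.64, 3.44, 0.005] [-0.  0. -0.]
[0.39  0.26  0.231] -> [-4.285, 4.262, 0.005] [-0.     0.     0.275]
[0.42  0.205 0.231] -> [-4.93, 5.083, 0.005] [-0.     0.     0.475]
[0.44  0.15  0.231] -> [-5.641, 5.751, 0.005] [-0.     0.     0.525]
```

Emit:
play_rows --offset '[[-0.9, 0.4, 0], [-1.65, 1.1, 0], [-2.4, 1.8, 0], [-3.0, 2.6, 0], [-3.65, 3.4, 0], [-4.3, 4.25, 0], [-4.95, 5.1, 0], [-5.65, 5.75, 0]]' --rot '[[0, 0, 0], [0, 0, 0], [0, 0, 0], [0, 0, 0], [0, 0, 0], [0, 0, 0.2], [0, 0, 0.4], [0, 0, 0.5]]' --jaw '[85, 85, 85, 85, 85, 85, 85, 85]'

```text
time: 1.5
position: [0.4407, 0.1476, 0.2317]
orientation: [180.0, -0.1, 61.7]
contact_force: [1.4, 0.3, -0.2]
grip_width: 0.0851
```

Run:
```python
from h import *
plan([(.45,.09,.22),(.46,.035,.2),(.47,-.02,.18),(.48,-.075,.17),(.49,-.13,.16),(.4977,-.1746,.16),(.4977,-.1746,.14)],[61.5]*7)
```

```text
now [0.4407 0.1476 0.2317] [ 1.7997e+02 -5.0000e-02  6.1680e+01] F [ 1.44  0.26 -0.24] w 85.1 t 1.5
[0.45 0.09 0.22] -> [-0.771, 0.592, 0.194] [ 0.003 -0.005  0.018]
[0.46  0.035 0.2  ] -> [-1.499, 1.173, 0.527] [ 0.003 -0.005  0.018]
[ 0.47 -0.02  0.18] -> [-2.227, 1.754, 0.86] [ 0.003 -0.005  0.018]
[ 0.48  -0.075  0.17 ] -> [-2.956, 2.336, 1.026] [ 0.003 -0.005  0.018]
[ 0.49 -0.13  0.16] -> [-3.684, 2.917, 1.192] [ 0.003 -0.005  0.018]
[ 0.498 -0.175  0.16 ] -> [-4.277, 3.383, 1.192] [ 0.003 -0.005  0.018]
[ 0.498 -0.175  0.14 ] -> [-4.277, 3.383, 1.525] [ 0.003 -0.005  0.018]
```

Emit:
play_rows --offset '[[-0.77, 0.6, 0.2], [-1.5, 1.17, 0.5], [-2.23, 1.75, 0.8], [-2.95, 2.33, 1.0], [-3.68, 2.92, 1.2], [-4.28, 3.38, 1.3], [-4.28, 3.38, 1.5], [-4.28, 3.38, 1.5]]' --rot '[[0, 0, 0], [0, 0, 0], [0, 0, 0], [0, 0, 0], [0, 0, 0], [0, 0, 0], [0, 0, 0], [0, 0, 0]]' --jaw '[85, 85, 85, 85, 85, 85, 85, 85]'

```text
time: 2.5
position: [0.4962, -0.1721, 0.1405]
orientation: [-179.9, 0.0, 61.7]
contact_force: [0.9, -0.1, -0.5]
grip_width: 0.0851
```

```bash
cat > look.py <<'E'
import sys
from h import *
def look(tag,crops,k=5):
    out={}
    for n,(x,y,w,h) in crops.items():
        p,d=manip.snapshot(n); np.savez(f"{n}_{tag}.npz",p=p,d=d)
        a=cv2.resize(p[y:y+h,x:x+w],None,fx=k,fy=k,interpolation=cv2.INTER_CUBIC)
        cv2.imwrite(f"pics/{n}_{tag}.png",a[:,:,::-1])
E
python3 - <<'E'
from look import *
look("1",dict(scene=(150,150,150,120),top=(280,160,110,120)))
plan([(.4977,-.1746,.046)],[61.5])
E
```

```text
now [ 0.4969 -0.1715  0.1414] [-1.7998e+02 -2.0000e-02  6.1840e+01] F [-0.22  0.07  0.41] w 85.4 t 2.6
[ 0.498 -0.175  0.046] -> [-0.041, 0.036, 1.591] [-0.002 -0.002  0.034]
```

View pics/scene_1.png

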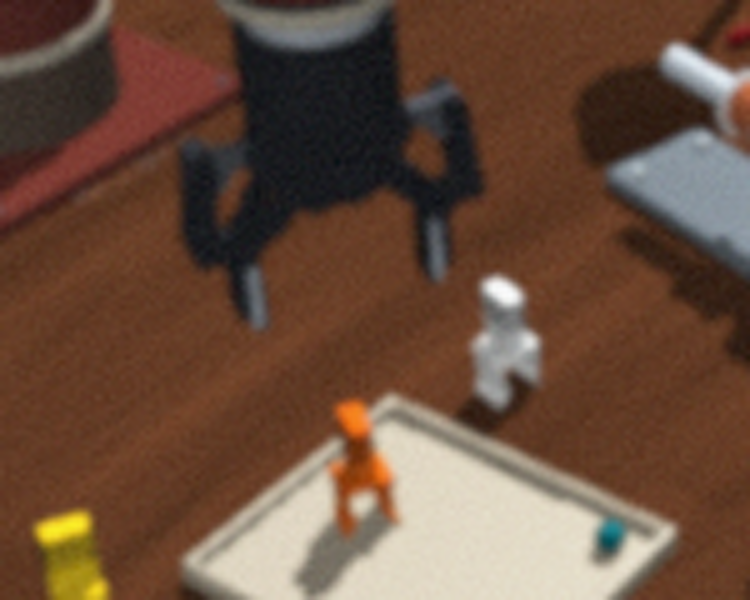

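View pics/top_1.png

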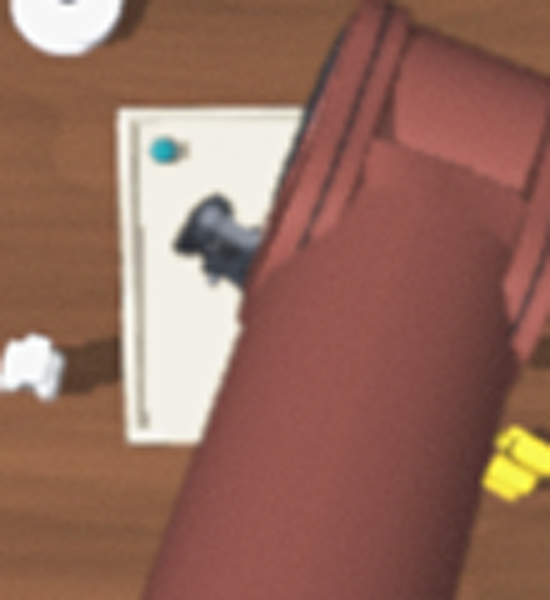

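Run:
```python
from h import *
c,s=np.cos(np.radians(61.8)),np.sin(np.radians(61.8))
for z in(.1414,.1544):
    print(proj("scene",[[.4969+d*c,-.1715+d*s,z] for d in(-.0427,0,.0427)]).round(1))
# clip tab top center per top fit vs observed in scene: tab (352,405..)/5
print(proj("scene",[[.4977,-.1746,.077],[.4977,-.1746,.040]]).round(1))
```

```text
[[203.2 217.5]
 [219.4 213.1]
 [235.2 208.7]]
[[202.6 213.4]
 [218.9 208.9]
 [234.8 204.6]]
[[221.1 233.5]
 [222.3 244.2]]
```

Emit:
play_rows --offset '[[-0.04, 0.04, 0.4], [-0.04, 0.04, 0.8], [-0.04, 0.04, 1.2], [-0.04, 0.04, 1.5], [-0.04, 0.04, 1.58], [-0.04, 0.04, 1.58]]' --rot '[[0, 0, 0], [0, 0, 0], [0, 0, 0], [0, 0, 0], [0, 0, 0], [0, 0, 0]]' --jaw '[85, 85, 85, 85, 85, 85]'

```text
time: 3.35
position: [0.4981, -0.1758, 0.0469]
orientation: [180.0, -0.0, 61.8]
contact_force: [0.5, 0.5, 0.2]
grip_width: 0.0851
```

Emit:
play_rows --offset '[[0, 0, 0], [0, 0, 0], [0, 0, 0], [0, 0, 0], [0, 0, 0], [0, 0, 0], [0, 0, 0], [0, 0, 0]]' --rot '[[0, 0, 0], [0, 0, 0], [0, 0, 0], [0, 0, 0], [0, 0, 0], [0, 0, 0], [0, 0, 0], [0, 0, 0]]' --jaw '[40, 20, 8, 5, 5, 5, 5, 5]' --newtons 50

```text
time: 4.35
position: [0.498, -0.1759, 0.0466]
orientation: [180.0, -0.0, 61.7]
contact_force: [-0.4, 0.1, 3.2]
grip_width: 0.0114
```

Run:
```python
from look import *
look("2",dict(scene=(150,150,150,120)))
plan([],[])
```

```text
now [ 0.4979 -0.1759  0.0466] [ 1.7999e+02 -1.0000e-02  6.1750e+01] F [-0.29  1.18  3.14] w 11.0 t 4.4
```

View pics/scene_2.png

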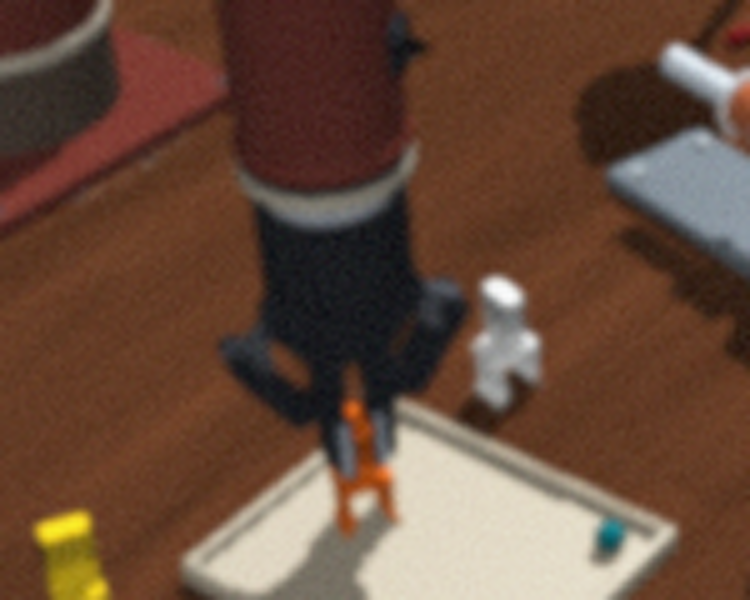

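Run:
```python
from h import *
plan([(.498,-.1759,.10),(.498,-.1759,.15),(.498,-.1759,.2),(.49,-.13,.215),(.485,-.08,.215),(.48,-.03,.215),(.47,.02,.215),(.465,.07,.215),(.46,.12,.215),(.4548,.165,.20),(.4548,.1991,.19)],[61.5]*3+[65,70,75.5,75.5,75.5,75.5,75.5,75.5])
```

```text
now [ 0.4979 -0.1759  0.0466] [ 1.7999e+02 -1.0000e-02  6.1750e+01] F [-0.29  1.18  3.14] w 11.0 t 4.4
[ 0.498 -0.176  0.1  ] -> [0.001, 0.001, -0.889] [ 0.001 -0.001  0.025]
[ 0.498 -0.176  0.15 ] -> [0.001, 0.001, -1.723] [ 0.001 -0.001  0.025]
[ 0.498 -0.176  0.2  ] -> [0.001, 0.001, -2.556] [ 0.001 -0.001  0.025]
[ 0.49  -0.13   0.215] -> [0.612, -0.478, -2.806] [ 0.001 -0.001 -0.325]
[ 0.485 -0.08   0.215] -> [1.307, -0.946, -2.806] [ 0.001 -0.001 -0.825]
[ 0.48  -0.03   0.215] -> [2.001, -1.414, -2.806] [ 1.000e-03 -0.000e+00 -1.375e+00]
[0.47  0.02  0.215] -> [2.656, -1.955, -2.806] [ 1.000e-03 -0.000e+00 -1.375e+00]
[0.465 0.07  0.215] -> [3.351, -2.423, -2.806] [ 1.000e-03 -0.000e+00 -1.375e+00]
[0.46  0.12  0.215] -> [4.046, -2.891, -2.806] [ 1.000e-03 -0.000e+00 -1.375e+00]
[0.455 0.165 0.2  ] -> [4.665, -3.323, -2.556] [ 1.000e-03 -0.000e+00 -1.375e+00]
[0.455 0.199 0.19 ] -> [5.166, -3.592, -2.39] [ 1.000e-03 -0.000e+00 -1.375e+00]
```

Grasped: the scene crop shows the orange tab between the pads (355,440 in the crop), opening 11 mm. Lifting and moving over.

Emit:
play_rows --offset '[[0, 0, -0.4], [0, 0, -1.0], [0, 0, -1.7], [0, 0, -2.4], [0.6, -0.5, -2.8], [1.3, -0.95, -2.8], [2.0, -1.4, -2.8], [2.65, -1.95, -2.8]]' --rot '[[0, 0, 0], [0, 0, 0], [0, 0, 0], [0, 0, 0], [0, 0, -0.3], [0, 0, -0.7], [0, 0, -1.1], [0, 0, -1.38]]' --jaw '[5, 5, 5, 5, 5, 5, 5, 5]'

```text
time: 5.4
position: [0.4695, 0.0209, 0.2143]
orientation: [180.0, 0.0, 75.7]
contact_force: [0.9, -0.5, -0.7]
grip_width: 0.0111
```

Run:
```python
from h import *
plan([(.465,.07,.215),(.46,.12,.21),(.4548,.16,.2),(.4548,.19,.19),(.4548,.1991,.185)],[75.5]*5)
```

```text
now [0.4695 0.0209 0.2143] [1.7999e+02 1.0000e-02 7.5650e+01] F [ 0.88 -0.49 -0.65] w 11.1 t 5.4
[0.465 0.07  0.215] -> [0.774, -0.276, -0.011] [0.001 0.001 0.015]
[0.46 0.12 0.21] -> [1.56, -0.563, 0.072] [0.001 0.001 0.015]
[0.455 0.16  0.2  ] -> [2.185, -0.812, 0.239] [0.001 0.001 0.015]
[0.455 0.19  0.19 ] -> [2.669, -0.936, 0.405] [0.001 0.001 0.015]
[0.455 0.199 0.185] -> [2.816, -0.974, 0.488] [0.001 0.001 0.015]
```

Emit:
play_rows --offset '[[0.77, -0.28, 0], [1.56, -0.56, 0.1], [2.2, -0.81, 0.25], [2.65, -0.94, 0.4], [2.82, -0.97, 0.5], [2.82, -0.97, 0.5]]' --rot '[[0, 0, 0], [0, 0, 0], [0, 0, 0], [0, 0, 0], [0, 0, 0], [0, 0, 0]]' --jaw '[5, 5, 5, 5, 5, 5]'

```text
time: 6.15
position: [0.4557, 0.1973, 0.1839]
orientation: [-180.0, 0.1, 75.6]
contact_force: [-0.6, -0.4, -0.6]
grip_width: 0.0109
```

Run:
```python
from look import *
look("3",dict(scene=(240,110,120,100),top=(150,150,120,120)),6)
plan([],[])
```

```text
now [0.4563 0.1964 0.1847] [1.7999e+02 3.0000e-02 7.5450e+01] F [ 0.37 -0.64 -0.69] w 11.1 t 6.25
```

View pics/scene_3.png

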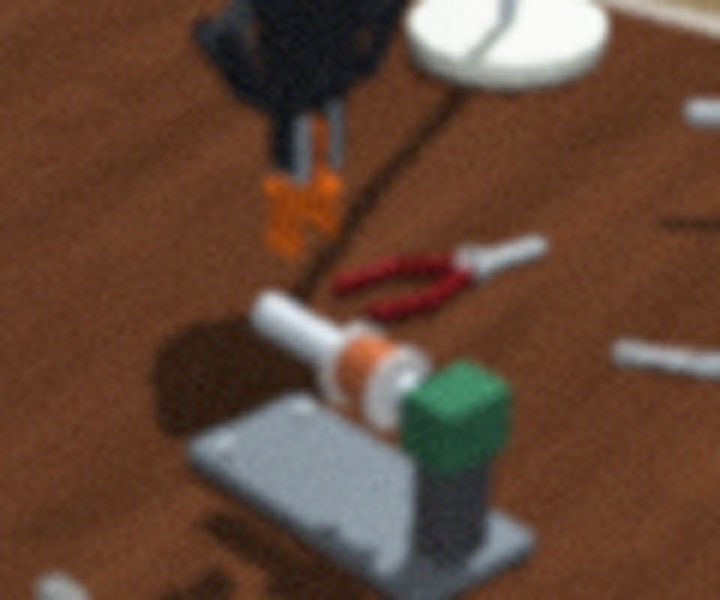

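View pics/top_3.png

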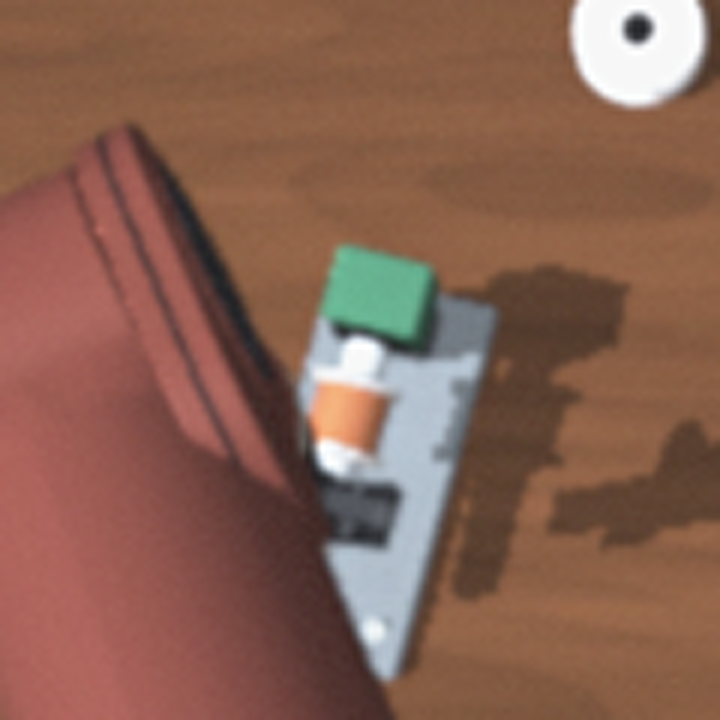

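```bash
cat > t2.py <<'E'
from clipfit import *
I=np.load("scene_3.npz"); p=I["p"]
roi=(275,128,32,30); u0,v0,w,h=roi; c=p[v0:v0+h,u0:u0+w].astype(float)
t=np.clip((c[...,0]-c[...,2]-85)/60,0,1)
PARTS2=PARTS
import clipfit
# tab hidden by fingers: use crown+arms only, weight rows below crown
clipfit.PARTS=PARTS[1:]
tcp=np.array([.4563,.1964,.1847]); z=tcp[2]-.0406
yaw=np.radians(-14.5)
m=np.ones_like(t); vtop=proj("scene",[[tcp[0],tcp[1],z+.036]])[0,1]-v0; m[:int(vtop)-1]=0
from scipy.optimize import minimize
def f(q): return (m*(cv2.GaussianBlur(clipfit.render("scene",q[0]/100,q[1]/100,yaw,z+q[2]/100,roi),(0,0),.7)-t)**2).sum()
# image only constrains 2 dof: vary lateral (perp to view) & z
lat=np.array([.79,.607]); 
def g(q): return f([tcp[0]*100+q[0]*lat[0],tcp[1]*100+q[0]*lat[1],q[1]])
r=minimize(g,[0,0],method="Nelder-Mead",options=dict(initial_simplex=[[0,0],[.5,0],[0,.5]]))
print("bias lat cm, z cm",r.x,r.fun,g([0,0]),t.sum())
d=r.x
R=clipfit.render("scene",tcp[0]+d[0]*lat[0]/100,tcp[1]+d[0]*lat[1]/100,yaw,z+d[1]/100,roi)
R0=clipfit.render("scene",tcp[0],tcp[1],yaw,z,roi)
s=lambda a:cv2.resize(a,(250,240),interpolation=cv2.INTER_NEAREST)
b=lambda a:s((a*255).astype(np.uint8))
cv2.imwrite("pics/fit3.png",np.hstack([s(c.astype(np.uint8)[:,:,::-1]),np.stack([b(t),b(R),b(0*t)],-1),np.stack([b(t),b(R0),b(0*t)],-1)]))
E
python3 t2.py
```

```text
bias lat cm, z cm [-0.07703328  0.33093965] 38.25402472857017 41.68911336976849 76.35
```

View pics/fit3.png

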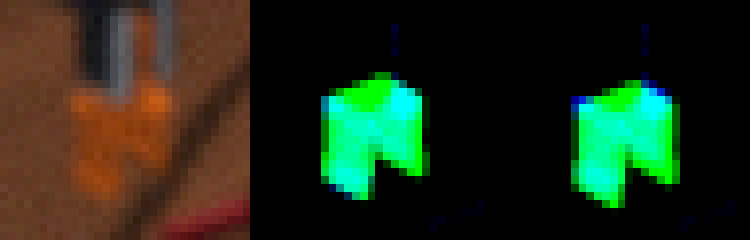

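```bash
cat > t3.py <<'E'
from h import *
from scipy.optimize import minimize
def cyl(n,o,th,al0,al1,r,z,roi,k=8,dz=0,du=0):
    u=np.array([np.cos(th),np.sin(th),0]);l=np.array([-u[1],u[0],0]);a=np.linspace(0,2*np.pi,48)
    ring=r*(np.cos(a)[:,None]*l+np.sin(a)[:,None]*[0,0,1])
    P=np.vstack([np.array([o[0],o[1],z+dz])+u*al+ring for al in(al0,al1)])
    im=np.zeros((roi[3]*k,roi[2]*k),np.uint8)
    q=(proj(n,P)-[roi[0]-.5,roi[1]-.5])*k
    cv2.fillConvexPoly(im,cv2.convexHull(np.round(q).astype(np.int32)),255)
    return cv2.resize(im,roi[2:],interpolation=cv2.INTER_AREA)/255.
s=lambda a:cv2.resize((a*255).astype(np.uint8),(250,250),interpolation=cv2.INTER_NEAREST)
outs=[]
for n,roi,dzs in(("top",(192,222,30,30),(0,)),("scene",(278,155,24,20),(0,.003))):
    p=np.load(n+"0.npz")["p"]; u0,v0,w,h=roi; c=p[v0:v0+h,u0:u0+w].astype(float)
    if n=="scene": t=np.clip((c[...,2]-80)/80,0,1)
    else: t=np.clip((c[...,2]-170)/60,0,1)
    v,u=np.mgrid[0:h,0:w]
    W=rayplane(n,np.c_[(u+u0).ravel(),(v+v0).ravel()],.088).reshape(h,w,3)
    m=((W[...,0]<.478)&(abs(W[...,1]-(.2+(.45-W[...,0])*.25))<.03)).astype(float)
    for dz in dzs:
        for thd in(-13.5,-14.5,-15.5,None):
            def f(q):
                th=np.radians(thd if thd is not None else q[2]*10)
                return (m*(cv2.GaussianBlur(cyl(n,(.45,.2+q[0]/100),th,-.025+q[1]/100,.05,.01,.088,roi,dz=dz),(0,0),.6)-t)**2).sum()
            r=minimize(f,[0,0,-1.45],method="Nelder-Mead",options=dict(initial_simplex=np.array([0,0,-1.45])+np.array([[0,0,0],[.5,0,0],[0,.5,0],[0,0,.2]]),xatol=.003,fatol=.005))
            print(n,dz,thd,"y(.45)",round(.2+r.x[0]/100,4),"end al",round(-.025+r.x[1]/100,4),"th",round(r.x[2]*10,2),"cost",round(r.fun,2))
    R=cyl(n,(.45,.2+r.x[0]/100),np.radians(r.x[2]*10),-.025+r.x[1]/100,.05,.01,.088,roi,dz=dz)
    outs.append(np.hstack([cv2.resize(c.astype(np.uint8)[:,:,::-1],(250,250),interpolation=cv2.INTER_NEAREST),np.stack([s(t),s(R),s(m)//3],-1)]))
cv2.imwrite("pics/rodfit.png",np.vstack(outs))
E
python3 t3.py
```

```text
top 0 -13.5 y(.45) 0.2056 end al -0.0339 th -15.76 cost 31.9
top 0 -14.5 y(.45) 0.206 end al -0.0318 th -14.89 cost 31.51
top 0 -15.5 y(.45) 0.2061 end al -0.0322 th -14.25 cost 31.01
top 0 None y(.45) 0.2058 end al -0.0346 th -16.84 cost 30.57
scene 0 -13.5 y(.45) 0.2049 end al -0.029 th -14.4 cost 4.14
scene 0 -14.5 y(.45) 0.2047 end al -0.0295 th -14.51 cost 4.61
scene 0 -15.5 y(.45) 0.2045 end al -0.0297 th -15.6 cost 5.04
scene 0 None y(.45) 0.2052 end al -0.028 th -10.04 cost 3.53
scene 0.003 -13.5 y(.45) 0.2014 end al -0.0259 th -13.9 cost 4.12
scene 0.003 -14.5 y(.45) 0.2013 end al -0.0259 th -14.14 cost 4.55
scene 0.003 -15.5 y(.45) 0.2012 end al -0.0262 th -14.73 cost 4.98
scene 0.003 None y(.45) 0.2019 end al -0.0255 th -9.56 cost 3.38
```

View pics/rodfit.png

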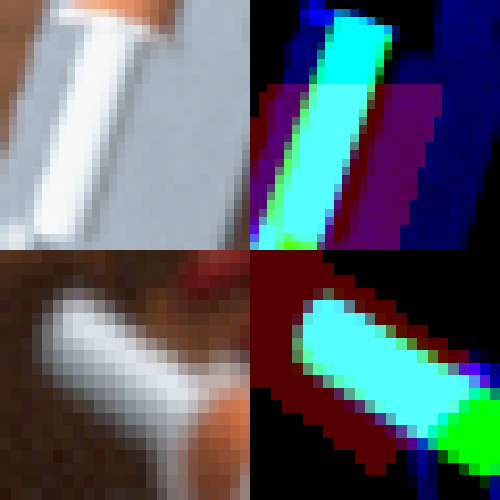

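Run:
```python
from h import *
I=np.load("top0.npz");p=I["p"];W=unproj("top",I["d"])
for v in(232,238,244,248): 
    print(v,"gray",p[v,192:222].mean(-1).astype(int).tolist()); print("   z",(W[v,192:222,2]*1000).astype(int).tolist())
    # predicted edges
    for y0 in(.2,.2013):
        xs=rayplane("top",[[205,v]],.088)[0,0]
        print("   pred",y0,[round(float(proj("top",[[.45+(xs-.45),y0-(xs-.45)*.2586+d/np.cos(np.radians(14.5)),.088]])[0,0]),1) for d in(.01,0,-.01)])
```

```text
232 gray [92, 95, 130, 171, 185, 184, 181, 187, 221, 246, 247, 246, 245, 231, 193, 158, 168, 179, 180, 179, 181, 178, 180, 180, 180, 180, 180, 179, 178, 177]
   z [1, 2, 0, 13, 11, 15, 13, 10, 11, 97, 98, 98, 98, 101, 97, 95, 10, 8, 10, 14, 13, 13, 13, 12, 14, 11, 12, 12, 14, 11]
   pred 0.2 [200.4, 204.1, 207.8]
   pred 0.2013 [199.9, 203.6, 207.4]
238 gray [112, 160, 182, 185, 184, 186, 218, 246, 247, 246, 245, 236, 203, 161, 159, 175, 179, 177, 179, 178, 179, 181, 180, 177, 178, 178, 178, 181, 177, 166]
   z [4, 13, 14, 17, 12, 14, 12, 101, 98, 98, 100, 97, 99, 88, 12, 12, 20, 13, 15, 14, 11, 11, 11, 11, 9, 12, 16, 17, 12, 16]
   pred 0.2 [198.5, 202.3, 206.0]
   pred 0.2013 [198.1, 201.8, 205.5]
244 gray [185, 185, 182, 184, 211, 245, 247, 246, 246, 239, 212, 171, 151, 169, 178, 180, 180, 179, 177, 176, 179, 174, 175, 177, 178, 178, 181, 173, 136, 88]
   z [14, 10, 16, 15, 12, 95, 97, 99, 97, 98, 98, 97, 88, 11, 11, 16, 16, 12, 16, 7, 12, 12, 12, 8, 15, 11, 13, 12, 13, 0]
   pred 0.2 [196.7, 200.5, 204.2]
   pred 0.2013 [196.2, 200.0, 203.7]
248 gray [193, 205, 200, 203, 242, 248, 247, 246, 236, 205, 164, 158, 175, 180, 180, 180, 180, 178, 179, 179, 179, 178, 177, 177, 179, 177, 171, 128, 80, 60]
   z [11, 13, 18, 11, 92, 98, 98, 100, 99, 97, 95, 14, 16, 12, 13, 13, 11, 11, 16, 11, 11, 9, 15, 15, 14, 15, 10, 14, 0, 0]
   pred 0.2 [195.5, 199.2, 203.0]
   pred 0.2013 [195.0, 198.8, 202.5]
```

Emit:
play_rows --offset '[[0.05, 0, 0.2], [0.05, 0, 0.4], [0.05, 0, 0.55], [0.05, 0, 0.6], [0.05, 0, 0.6], [0.05, 0, 0.6]]' --rot '[[0, 0, 0], [0, 0, 0], [0, 0, 0], [0, 0, 0], [0, 0, 0], [0, 0, 0]]' --jaw '[5, 5, 5, 5, 5, 5]'

```text
time: 7.0
position: [0.4569, 0.2009, 0.1489]
orientation: [180.0, -0.0, 75.5]
contact_force: [0.4, 0.8, -0.7]
grip_width: 0.0112
```

Run:
```python
from look import *
look("4",dict(scene=(260,130,80,70),top=(170,190,80,80)),8)
s=manip.get_state();plan([],[],s)
d=np.array(s["position"])[:2]-[.45,.201];a=np.radians(-14.5);print("al",d@[np.cos(a),np.sin(a)],"lat",d@[-np.sin(a),np.cos(a)])
```

```text
now [0.4568 0.2009 0.1488] [ 1.7998e+02 -2.0000e-02  7.5550e+01] F [ 0.4  -0.39  0.33] w 10.8 t 7.1
al 0.006579119462482058 lat 0.0016201357099923516
```

View pics/scene_4.png

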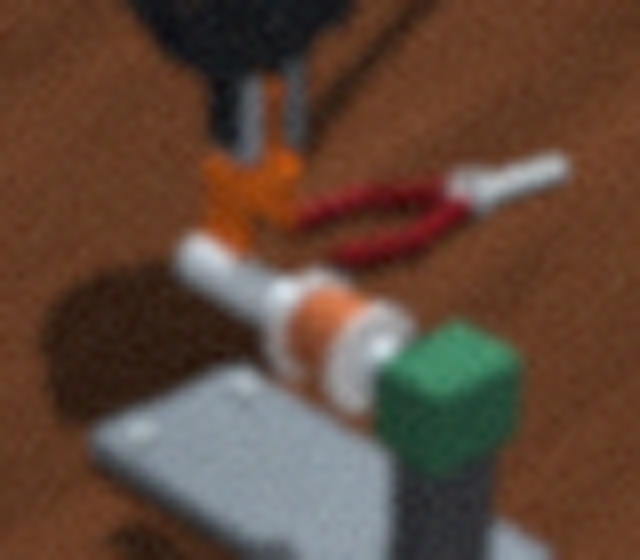

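View pics/top_4.png

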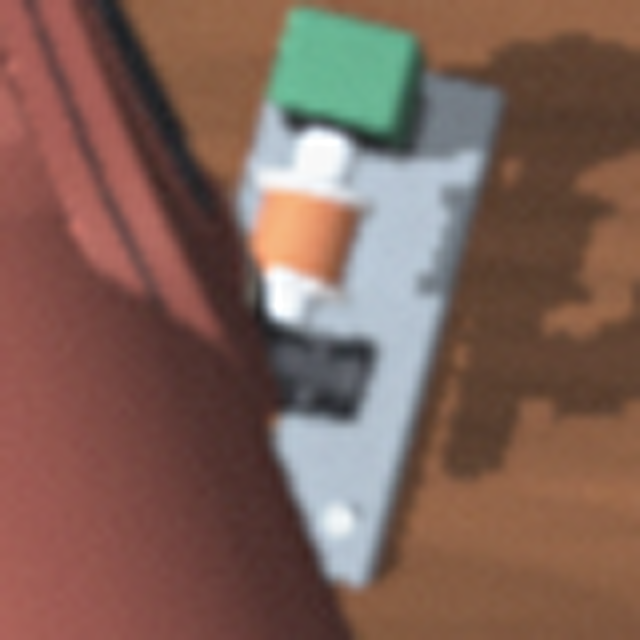

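```bash
sed -e 's/scene_3/scene_4/; s/\[.4563,.1964,.1847\]/[.4568,.2009,.1488]/; s/roi=(275,128,32,30)/roi=(279,146,26,18)/; s/fit3/fit4/' t2.py > t4.py; python3 t4.py
python3 - <<'E'
from h import *
a=np.radians(-14.5);u=np.array([np.cos(a),np.sin(a),0])
print(proj("scene",np.array([.45,.201,.091])+u*-.026))
E
```

```text
bias lat cm, z cm [-0.16670609  1.00052071] 40.128322415028215 46.74586334890998 62.18333333333334
[[284.35991448 160.86902614]]
```

View pics/fit4.png

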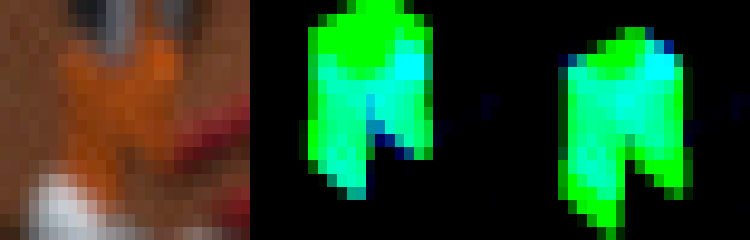

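Run:
```python
from h import *
a=np.radians(-14.5);u=np.array([np.cos(a),np.sin(a),0]);l=np.array([-u[1],u[0],0]);Z=np.array([0,0,1])
I=np.load("scene_4.npz")["p"]
img=cv2.resize(I[140:180,270:320],(800,640),interpolation=cv2.INTER_CUBIC)[:,:,::-1].copy()
def dr(P,col,bias=(0,0)):
    q=((proj("scene",P)+bias-[269.5,139.5])*16).astype(np.int32); cv2.polylines(img,[q],True,col,1)
o=np.array([.45,.201,.088]); b=(-.6*0,-1)
for al in(-.026,.043):
    t=np.linspace(0,6.28,40); dr(o+u*al+.01*(np.cos(t)[:,None]*l+np.sin(t)[:,None]*Z),(255,255,0),b)
c=np.array([.4568,.2009,.1488-.0406])
for x0 in(-.012,.012):
    dr(c+np.array([u*x0+l*y+Z*z for y,z in((-.015,.034),(.015,.034),(.015,.008),(.0165,0),(.012,0),(.01,.028),(-.01,.028),(-.012,0),(-.0165,0),(-.015,.008))]),(0,255,0),b)
cv2.imwrite("pics/ov4.png",img)
```

```text
(no output)
```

View pics/ov4.png

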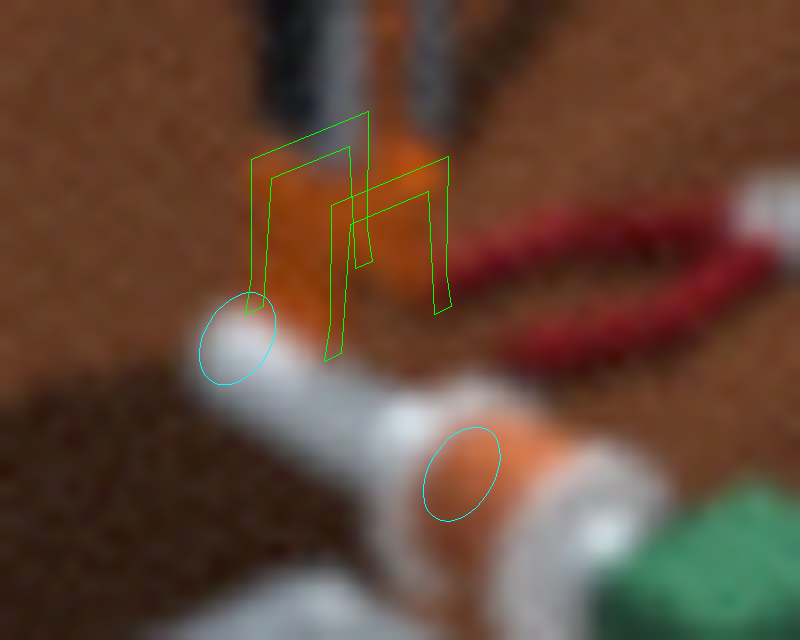

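Emit:
play_rows --offset '[[-0.025, 0, 0], [-0.025, 0, 0.1], [-0.025, 0, 0.2], [-0.025, 0, 0.3], [-0.025, 0, 0.4], [-0.025, 0, 0.4], [-0.025, 0, 0.4]]' --rot '[[0, 0, 0], [0, 0, 0], [0, 0, 0], [0, 0, 0], [0, 0, 0], [0, 0, 0], [0, 0, 0]]' --jaw '[5, 5, 5, 5, 5, 5, 5]' --newtons 60

```text
time: 7.98
position: [0.4561, 0.1991, 0.1245]
orientation: [-180.0, 0.0, 75.5]
contact_force: [-0.7, -2.2, 0.4]
grip_width: 0.0109
```

Run:
```python
from look import *
look("5",dict(scene=(260,130,80,70)),8)
s=manip.get_state();plan([],[],s);print(np.round(s["ft_torque"],3))
d=np.array(s["position"])[:2]-[.45,.201];a=np.radians(-14.5);print("al",d@[np.cos(a),np.sin(a)],"lat",d@[-np.sin(a),np.cos(a)])
```

```text
now [0.4562 0.1991 0.1246] [-1.7999e+02  2.0000e-02  7.5540e+01] F [-1.98 -1.68  0.84] w 11.3 t 8.025
[-0.568  0.406 -0.017]
al 0.00642861611694186 lat -0.0002614110839241988
```

View pics/scene_5.png

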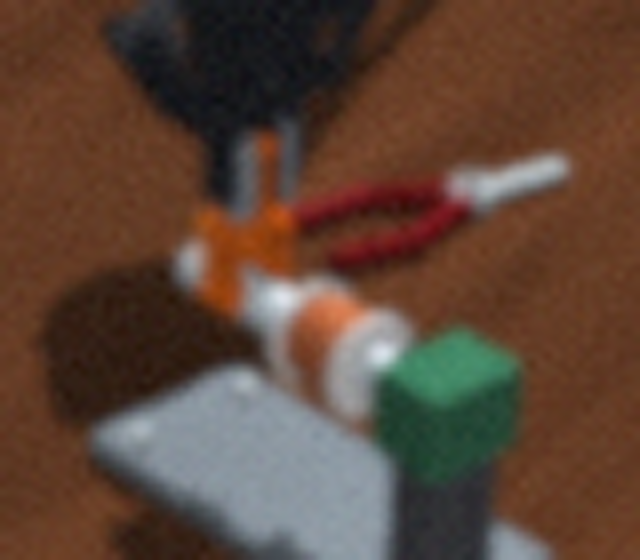

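Emit:
play_rows --offset '[[-0.02, 0, 0], [-0.02, 0, 0], [-0.02, 0, 0]]' --rot '[[0, 0, 0], [0, 0, 0], [0, 0, 0]]' --jaw '[5, 5, 5]'

```text
time: 8.4
position: [0.4561, 0.1982, 0.1246]
orientation: [180.0, -0.0, 75.5]
contact_force: [-0.4, -0.7, 1.7]
grip_width: 0.0112
```

Emit:
play_rows --offset '[[0, 0, 0.04], [0, 0, 0.07], [0, 0, 0.07]]' --rot '[[0, 0, 0], [0, 0, 0], [0, 0, 0]]' --jaw '[5, 5, 5]'

```text
time: 8.78
position: [0.456, 0.198, 0.1202]
orientation: [180.0, 0.0, 75.5]
contact_force: [-0.0, -2.6, 2.8]
grip_width: 0.011
```

```bash
cat > st.py <<'E'
from h import *
s=manip.get_state();plan([],[],s)
a=np.radians(-14.5);u=np.array([np.cos(a),np.sin(a)]);l=np.array([-u[1],u[0]])
d=np.array(s["position"])[:2]-[.45,.201];F=np.array(s["contact_force"]);T=np.array(s["ft_torque"])
print("al %.4f lat %.4f"%(d@u,d@l),"F al,lat,z",(F[:2]@u).round(2),(F[:2]@l).round(2),F[2].round(2),"T al,lat,z",(T[:2]@u).round(3),(T[:2]@l).round(3),T[2].round(3))
E
python3 st.py
```

```text
now [0.456  0.198  0.1202] [1.800e+02 2.000e-02 7.554e+01] F [-0.02 -2.61  2.84] w 11.0 t 8.775
al 0.0066 lat -0.0014 F al,lat,z 0.64 -2.53 2.84 T al,lat,z -0.587 -0.083 0.005
```

Emit:
play_rows --offset '[[-0.03, 0, 0], [-0.03, 0, 0], [-0.03, 0, 0]]' --rot '[[0, 0, 0], [0, 0, 0], [0, 0, 0]]' --jaw '[5, 5, 5]'

```text
time: 9.15
position: [0.4558, 0.1971, 0.1206]
orientation: [180.0, -0.1, 75.6]
contact_force: [0.8, 2.4, 3.3]
grip_width: 0.011
```

```bash
python3 st.py
```

```text
now [0.4558 0.1971 0.1206] [ 1.7997e+02 -7.0000e-02  7.5570e+01] F [0.8  2.38 3.29] w 11.0 t 9.15
al 0.0066 lat -0.0023 F al,lat,z 0.18 2.5 3.29 T al,lat,z 0.736 -0.011 -0.033
```

Emit:
play_rows --offset '[[0.013, 0, 0], [0.013, 0, 0.04], [0.013, 0, 0.08], [0.013, 0, 0.08]]' --rot '[[0, 0, 0], [0, 0, 0], [0, 0, 0], [0, 0, 0]]' --jaw '[5, 5, 5, 5]'

```text
time: 9.65
position: [0.4558, 0.1973, 0.1155]
orientation: [180.0, -0.0, 75.5]
contact_force: [0.2, 1.4, 4.0]
grip_width: 0.0112
```

```bash
python3 st.py
```

```text
now [0.4558 0.1973 0.1155] [ 1.7999e+02 -1.0000e-02  7.5550e+01] F [0.23 1.41 3.97] w 11.2 t 9.65
al 0.0066 lat -0.0022 F al,lat,z -0.13 1.43 3.97 T al,lat,z 0.617 -0.031 0.056
```

Emit:
play_rows --offset '[[0.012, 0, 0.03], [0.012, 0, 0.06], [0.012, 0, 0.09], [0.012, 0, 0.12], [0.012, 0, 0.12]]' --rot '[[0, 0, 0], [0, 0, 0], [0, 0, 0], [0, 0, 0], [0, 0, 0]]' --jaw '[5, 5, 5, 5, 5]'

```text
time: 10.28
position: [0.456, 0.1976, 0.1085]
orientation: [180.0, 0.0, 75.5]
contact_force: [-0.0, 0.9, 7.1]
grip_width: 0.0114
```

```bash
python3 st.py
```

```text
now [0.456  0.1976 0.1085] [1.800e+02 2.000e-02 7.553e+01] F [-0.04  0.85  7.14] w 11.4 t 10.275
al 0.0066 lat -0.0018 F al,lat,z -0.25 0.82 7.14 T al,lat,z 0.036 0.106 0.028
```

Emit:
play_rows --offset '[[0, 0, 0.02], [0, 0, 0.04], [0, 0, 0.06], [0, 0, 0.08], [0, 0, 0.08]]' --rot '[[0, 0, 0], [0, 0, 0], [0, 0, 0], [0, 0, 0], [0, 0, 0]]' --jaw '[5, 5, 5, 5, 5]'

```text
time: 10.9
position: [0.4561, 0.1976, 0.1039]
orientation: [180.0, 0.0, 75.5]
contact_force: [-1.0, -0.5, 9.0]
grip_width: 0.0113
```

```bash
python3 st.py
```

```text
now [0.4561 0.1976 0.1039] [1.7999e+02 1.0000e-02 7.5530e+01] F [-1.   -0.52  8.97] w 11.3 t 10.9
al 0.0067 lat -0.0018 F al,lat,z -0.84 -0.75 8.97 T al,lat,z 0.011 0.202 0.039
```

Not snapped yet (force ~9 N, about 21 mm sunk). Continuing in 1 mm rows.

Emit:
play_rows --offset '[[0, 0, 0.015], [0, 0, 0.03], [0, 0, 0.045], [0, 0, 0.045]]' --rot '[[0, 0, 0], [0, 0, 0], [0, 0, 0], [0, 0, 0]]' --jaw '[5, 5, 5, 5]'

```text
time: 11.4
position: [0.4561, 0.1976, 0.1013]
orientation: [180.0, 0.0, 75.5]
contact_force: [-1.4, 0.0, 9.8]
grip_width: 0.011
```

```bash
python3 st.py
```

```text
now [0.4561 0.1976 0.1013] [179.99   0.    75.53] F [-1.39  0.03  9.82] w 11.0 t 11.4
al 0.0068 lat -0.0017 F al,lat,z -1.35 -0.32 9.82 T al,lat,z -0.067 0.203 0.031
```

Emit:
play_rows --offset '[[0, 0, 0.015], [0, 0, 0.03], [0, 0, 0.045], [0, 0, 0.045]]' --rot '[[0, 0, 0], [0, 0, 0], [0, 0, 0], [0, 0, 0]]' --jaw '[5, 5, 5, 5]'

```text
time: 11.9
position: [0.4563, 0.1976, 0.0987]
orientation: [180.0, -0.0, 75.5]
contact_force: [0.2, 1.5, 10.6]
grip_width: 0.011
```

```bash
python3 st.py
```

```text
now [0.4563 0.1976 0.0987] [ 1.7997e+02 -1.0000e-02  7.5530e+01] F [ 0.17  1.52 10.65] w 11.0 t 11.9
al 0.0069 lat -0.0017 F al,lat,z -0.21 1.52 10.65 T al,lat,z -0.088 0.204 0.036
```

Emit:
play_rows --offset '[[0, 0, 0.015], [0, 0, 0.03], [0, 0, 0.045], [0, 0, 0.045]]' --rot '[[0, 0, 0], [0, 0, 0], [0, 0, 0], [0, 0, 0]]' --jaw '[5, 5, 5, 5]'

```text
time: 12.4
position: [0.4563, 0.1977, 0.0961]
orientation: [180.0, -0.0, 75.5]
contact_force: [-1.0, -0.2, 10.7]
grip_width: 0.011
```

```bash
python3 st.py
```

```text
now [0.4563 0.1977 0.0961] [ 1.7997e+02 -1.0000e-02  7.5530e+01] F [-0.97 -0.17 10.72] w 11.0 t 12.4
al 0.0069 lat -0.0017 F al,lat,z -0.89 -0.41 10.72 T al,lat,z -0.155 0.211 0.074
```

Emit:
play_rows --offset '[[0, 0, 0.015], [0, 0, 0.03], [0, 0, 0.03]]' --rot '[[0, 0, 0], [0, 0, 0], [0, 0, 0]]' --jaw '[5, 5, 5]'

```text
time: 12.78
position: [0.4564, 0.1976, 0.094]
orientation: [180.0, -0.0, 75.5]
contact_force: [0.7, 0.5, 7.9]
grip_width: 0.011
```

```bash
python3 st.py
```

```text
now [0.4564 0.1976 0.094 ] [ 1.7995e+02 -1.0000e-02  7.5520e+01] F [0.74 0.52 7.95] w 11.0 t 12.775
al 0.0071 lat -0.0017 F al,lat,z 0.59 0.69 7.95 T al,lat,z 0.172 -0.173 0.025
```

Emit:
play_rows --offset '[[0, 0, -0.06], [0, 0, -0.12], [0, 0, -0.18], [0, 0, -0.23], [0, 0, -0.23]]' --rot '[[0, 0, 0], [0, 0, 0], [0, 0, 0], [0, 0, 0], [0, 0, 0]]' --jaw '[5, 5, 5, 5, 5]'

```text
time: 13.4
position: [0.4557, 0.1976, 0.1073]
orientation: [-180.0, 0.0, 75.5]
contact_force: [1.2, 0.3, 1.5]
grip_width: 0.011
```

```bash
python3 st.py
python3 - <<'E'
from look import *
look("6",dict(scene=(260,130,80,70)),8)
E
```

```text
now [0.4557 0.1976 0.1073] [-1.7998e+02  3.0000e-02  7.5540e+01] F [1.18 0.28 1.46] w 11.0 t 13.4
al 0.0064 lat -0.0019 F al,lat,z 1.07 0.57 1.46 T al,lat,z 0.031 -0.281 0.004
```

View pics/scene_6.png

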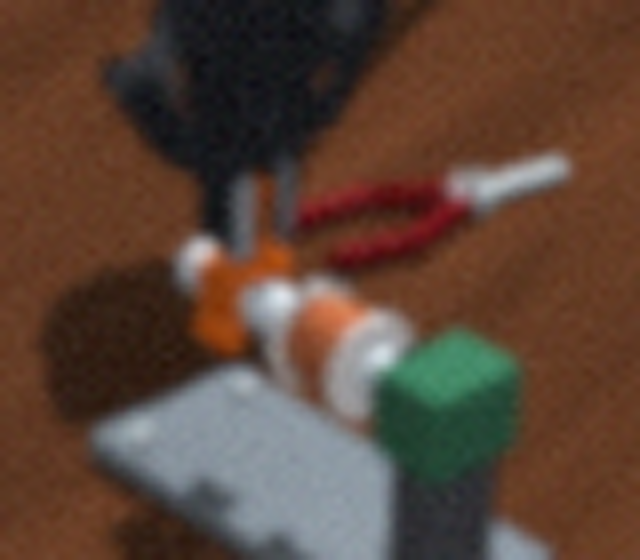

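Emit:
play_rows --offset '[[0, 0, -0.04], [0, 0.05, -0.04], [0, 0.12, -0.04], [0, 0.2, -0.04], [0, 0.28, -0.04], [0, 0.33, -0.04], [0, 0.33, -0.04]]' --rot '[[0, 0, 0], [0, 0, 0], [0, 0, 0], [0, 0, 0], [0, 0, 0], [0, 0, 0], [0, 0, 0]]' --jaw '[5, 5, 5, 5, 5, 5, 5]'

```text
time: 14.32
position: [0.4756, 0.1928, 0.1099]
orientation: [180.0, -0.0, 75.5]
contact_force: [0.2, 0.2, 1.1]
grip_width: 0.0111
```

```bash
python3 st.py
```

```text
now [0.4756 0.1928 0.1099] [179.96  -0.    75.52] F [0.18 0.23 1.06] w 11.1 t 14.325
al 0.0268 lat -0.0015 F al,lat,z 0.12 0.26 1.06 T al,lat,z 0.073 -0.162 0.016
```

Emit:
play_rows --offset '[[0, 0.05, 0], [0, 0.1, 0], [0, 0.15, 0], [0, 0.2, 0], [0, 0.25, 0], [0, 0.27, 0]]' --rot '[[0, 0, 0], [0, 0, 0], [0, 0, 0], [0, 0, 0], [0, 0, 0], [0, 0, 0]]' --jaw '[5, 5, 5, 5, 5, 5]'

```text
time: 15.08
position: [0.4908, 0.189, 0.1098]
orientation: [-180.0, 0.0, 75.6]
contact_force: [-3.0, 2.0, 0.9]
grip_width: 0.0108
```

```bash
python3 st.py;  python3 - <<'E'
from look import *
look("7",dict(scene=(260,130,80,70),top=(170,190,80,80)),8)
E
```

```text
now [0.4908 0.189  0.1098] [-179.99    0.     75.55] F [-3.03  2.    0.87] w 10.8 t 15.075
al 0.0425 lat -0.0014 F al,lat,z -3.44 1.18 0.87 T al,lat,z 0.32 0.679 0.014
```

View pics/scene_7.png

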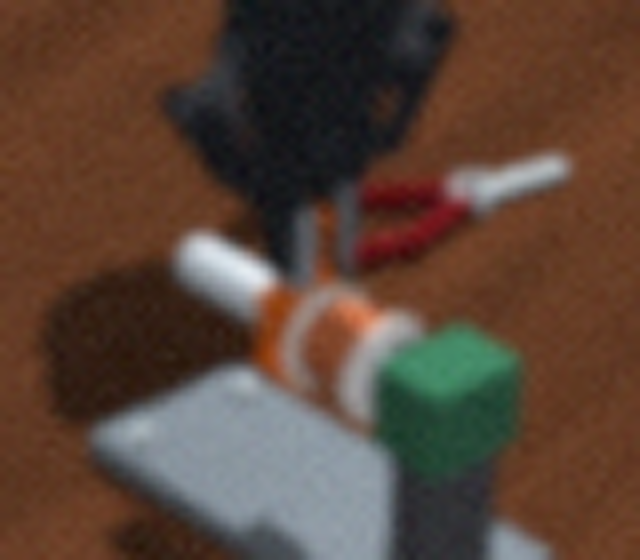

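View pics/top_7.png

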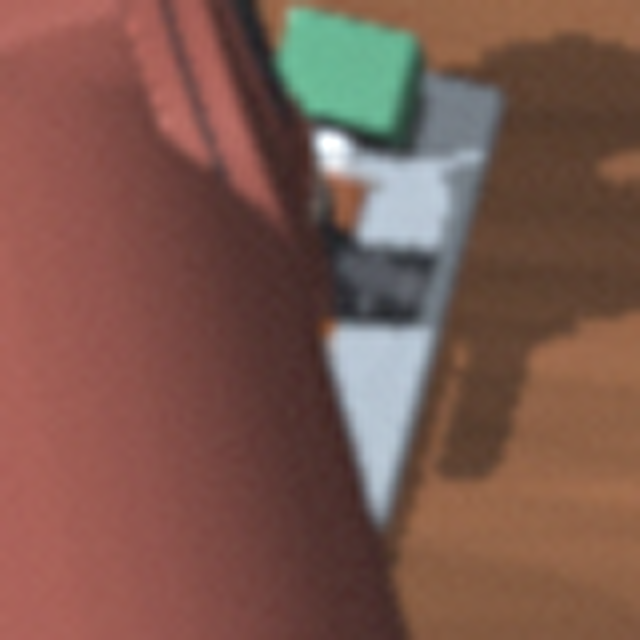

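Spool is sliding with the clip against it (drag ~2–3 N; scene crop (320,340)); it is not yet home. Continuing.

Emit:
play_rows --offset '[[0, 0.02, 0], [0, 0.04, 0], [0, 0.06, 0], [0, 0.06, 0]]' --rot '[[0, 0, 0], [0, 0, 0], [0, 0, 0], [0, 0, 0]]' --jaw '[5, 5, 5, 5]'

```text
time: 15.68
position: [0.4944, 0.188, 0.1099]
orientation: [180.0, -0.0, 75.5]
contact_force: [-2.3, 1.3, 1.1]
grip_width: 0.0112
```

```bash
python3 st.py
```

```text
now [0.4944 0.188  0.1099] [179.99  -0.    75.54] F [-2.27  1.35  1.05] w 11.2 t 15.675
al 0.0462 lat -0.0015 F al,lat,z -2.53 0.74 1.05 T al,lat,z 0.365 0.597 -0.003
```

Emit:
play_rows --offset '[[0, 0.02, 0], [0, 0.04, 0], [0, 0.05, 0], [0, 0.05, 0]]' --rot '[[0, 0, 0], [0, 0, 0], [0, 0, 0], [0, 0, 0]]' --jaw '[5, 5, 5, 5]'

```text
time: 16.18
position: [0.4972, 0.1872, 0.1099]
orientation: [180.0, 0.0, 75.5]
contact_force: [-1.9, 3.4, 1.0]
grip_width: 0.0108
```

```bash
python3 st.py
```

```text
now [0.4972 0.1872 0.1099] [179.99   0.    75.55] F [-1.91  3.45  1.03] w 10.8 t 16.175
al 0.0492 lat -0.0015 F al,lat,z -2.71 2.86 1.03 T al,lat,z 0.468 0.609 0.08
```

Emit:
play_rows --offset '[[0.008, 0.015, 0], [0.008, 0.03, 0], [0.008, 0.03, 0]]' --rot '[[0, 0, 0], [0, 0, 0], [0, 0, 0]]' --jaw '[5, 5, 5]'

```text
time: 16.55
position: [0.4991, 0.187, 0.1098]
orientation: [180.0, 0.0, 75.5]
contact_force: [-2.7, 1.5, 0.3]
grip_width: 0.0114
```

```bash
python3 st.py
```

```text
now [0.4991 0.187  0.1098] [1.800e+02 2.000e-02 7.553e+01] F [-2.7   1.46  0.29] w 11.4 t 16.55
al 0.0510 lat -0.0013 F al,lat,z -2.98 0.74 0.29 T al,lat,z 0.116 0.487 0.054
```

Emit:
play_rows --offset '[[0, 0.015, 0], [0, 0.03, 0], [0, 0.03, 0]]' --rot '[[0, 0, 0], [0, 0, 0], [0, 0, 0]]' --jaw '[5, 5, 5]'

```text
time: 16.92
position: [0.5009, 0.1867, 0.1098]
orientation: [180.0, 0.0, 75.5]
contact_force: [-2.3, -0.3, 1.2]
grip_width: 0.011
```

```bash
python3 st.py
```

```text
now [0.5009 0.1867 0.1098] [1.7999e+02 1.0000e-02 7.5540e+01] F [-2.3  -0.32  1.17] w 11.0 t 16.925
al 0.0529 lat -0.0011 F al,lat,z -2.15 -0.89 1.17 T al,lat,z -0.032 0.483 0.058
```

Emit:
play_rows --offset '[[0, 0.015, 0], [0, 0.03, 0], [0, 0.03, 0]]' --rot '[[0, 0, 0], [0, 0, 0], [0, 0, 0]]' --jaw '[5, 5, 5]'

```text
time: 17.3
position: [0.5013, 0.1866, 0.1093]
orientation: [-179.9, 0.0, 75.6]
contact_force: [-6.4, 1.8, 1.8]
grip_width: 0.011
```

```bash
python3 st.py;  python3 - <<'E'
from look import *
look("8",dict(scene=(260,130,80,70),top=(170,190,80,80)),8)
E
```

```text
now [0.5013 0.1866 0.1093] [-1.7987e+02  5.0000e-02  7.5570e+01] F [-6.45  1.75  1.81] w 11.0 t 17.3
al 0.0533 lat -0.0011 F al,lat,z -6.68 0.08 1.81 T al,lat,z -0.012 1.521 0.098
```

View pics/scene_8.png

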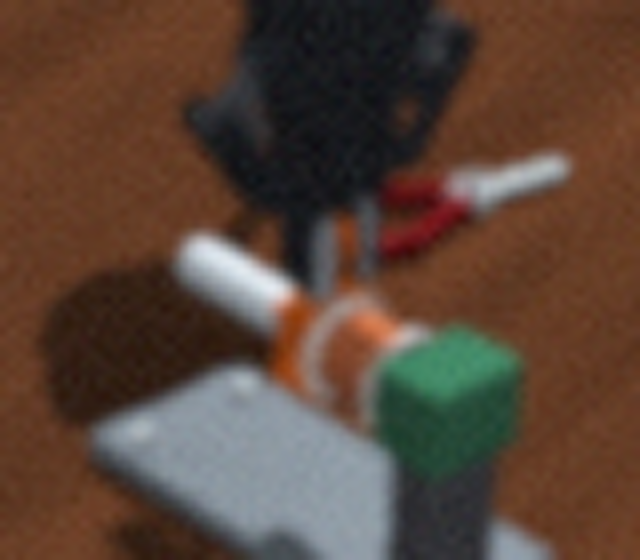

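Emit:
play_rows --offset '[[0, 0.008, 0], [0, 0.008, 0], [0, 0.008, 0], [0, -0.03, 0], [0, -0.03, -0.01], [0, -0.03, -0.01]]' --rot '[[0, 0, 0], [0, 0, 0], [0, 0, 0], [0, 0, 0], [0, 0, 0], [0, 0, 0]]' --jaw '[5, 5, 5, 5, 5, 5]'

```text
time: 18.15
position: [0.501, 0.1867, 0.1106]
orientation: [180.0, -0.0, 75.5]
contact_force: [-1.8, 0.3, 1.3]
grip_width: 0.0115
```

```bash
python3 st.py
```

```text
now [0.501  0.1867 0.1106] [ 1.7997e+02 -1.0000e-02  7.5540e+01] F [-1.75  0.29  1.32] w 11.5 t 18.15
al 0.0530 lat -0.0010 F al,lat,z -1.77 -0.16 1.32 T al,lat,z -0.046 0.21 0.024
```

Emit:
play_rows --offset '[[0, 0, 0], [0, 0, 0], [0, 0, 0], [0, 0, 0], [0, 0, 0], [0, 0, 0]]' --rot '[[0, 0, 0], [0, 0, 0], [0, 0, 0], [0, 0, 0], [0, 0, 0], [0, 0, 0]]' --jaw '[15, 20, 28, 36, 44, 50]'

```text
time: 18.9
position: [0.5007, 0.1868, 0.1104]
orientation: [-180.0, 0.0, 75.5]
contact_force: [0.3, 0.3, -0.2]
grip_width: 0.05
```

Emit:
play_rows --offset '[[0, 0, -0.2], [0, 0, -0.6], [0, 0, -1.2], [0, 0, -1.8], [-0.6, -0.4, -2.2], [-1.2, -0.8, -2.4], [-1.8, -1.0, -2.4], [-1.8, -1.0, -2.4]]' --rot '[[0, 0, 0], [0, 0, 0], [0, 0, 0], [0, 0, 0], [0, 0, 0], [0, 0, 0], [0, 0, 0], [0, 0, 0]]' --jaw '[50, 50, 50, 50, 50, 50, 50, 50]'

```text
time: 19.9
position: [0.4151, 0.0952, 0.2557]
orientation: [180.0, -0.1, 75.4]
contact_force: [0.3, 0.1, -0.4]
grip_width: 0.0502
```

```bash
python3 st.py;  python3 - <<'E'
from look import *
look("9",dict(scene=(260,130,80,70),top=(170,190,80,80)),8)
T=np.load("top_9.npz");cv2.imwrite("pics/full9.png",T["p"][:,:,::-1])
E
```

```text
now [0.4151 0.0952 0.2557] [ 1.7995e+02 -1.5000e-01  7.5390e+01] F [ 0.34  0.14 -0.4 ] w 50.2 t 19.9
al -0.0073 lat -0.1112 F al,lat,z 0.29 0.22 -0.4 T al,lat,z -0.011 -0.01 -0.007
```

View pics/scene_9.png

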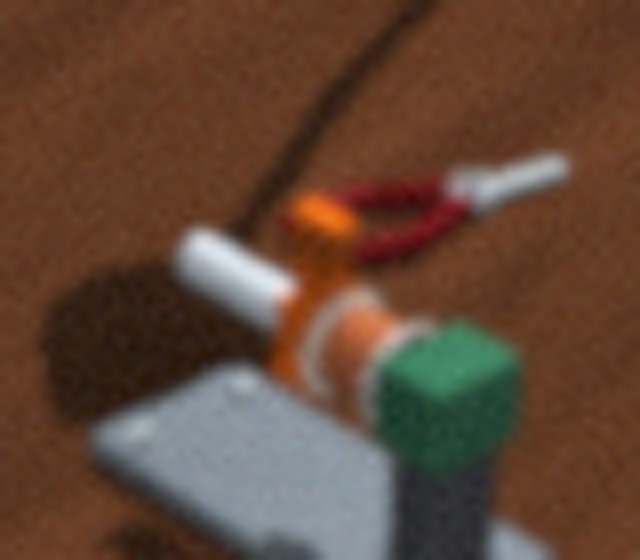

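View pics/top_9.png

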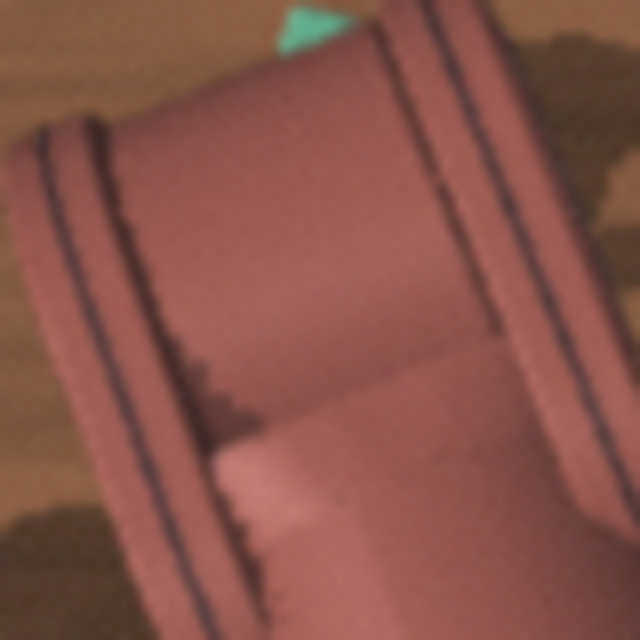

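Emit:
play_rows --offset '[[-0.6, 0.3, 0], [-1.2, 0.6, 0], [-1.8, 0.85, 0], [-2.4, 1.1, 0], [-3.0, 1.4, 0], [-3.0, 1.4, 0], [-3.0, 1.4, 0]]' --rot '[[0, 0, 0], [0, 0, 0], [0, 0, 0], [0, 0, 0], [0, 0, 0], [0, 0, 0], [0, 0, 0]]' --jaw '[50, 50, 50, 50, 50, 50, 50]'

```text
time: 20.88
position: [0.4525, -0.097, 0.2544]
orientation: [-180.0, 0.0, 75.6]
contact_force: [-0.1, 1.1, 0.1]
grip_width: 0.0501
```

Run:
```python
from look import *
look("10",dict(scene=(260,130,80,70),top=(170,190,80,80)),8)
I=np.load("top_10.npz");p=I["p"];W=unproj("top",I["d"])
a=np.radians(-14.5);u=np.array([np.cos(a),np.sin(a)]);l=np.array([-u[1],u[0]])
al=(W[...,:2]-[.45,.2])@u;lat=(W[...,:2]-[.45,.2])@l;Z=W[...,2]
for x in np.arange(-.03,.13,.005):
    b=(abs(al-x)<.0025)&(abs(lat)<.025)&(Z>.07)
    if b.any(): print(round(x,3),"zmax",round(Z[b].max(),3),"lat",lat[b].min().round(3),lat[b].max().round(3))
c=p.astype(int);o=(c[...,0]-c[...,2]>110)&(Z>.135)&(Z<.18)&(abs(lat)<.04)&(abs(al-.05)<.05)
print("tab top",o.sum(),W[o].mean(0).round(4),al[o].mean().round(4),lat[o].mean().round(4),np.median(Z[o]))
cv2.imwrite("pics/full10.png",p[:,:,::-1])
```

```text
-0.025 zmax 0.103 lat -0.009 0.006
-0.02 zmax 0.103 lat -0.009 0.008
-0.015 zmax 0.101 lat -0.009 0.009
-0.01 zmax 0.1 lat -0.009 0.008
-0.005 zmax 0.102 lat -0.01 0.006
0.0 zmax 0.102 lat -0.008 0.009
0.005 zmax 0.101 lat -0.009 0.011
0.01 zmax 0.102 lat -0.009 0.009
0.015 zmax 0.101 lat -0.009 0.007
0.02 zmax 0.1 lat -0.008 0.009
0.025 zmax 0.102 lat -0.009 0.007
0.03 zmax 0.102 lat -0.009 0.01
0.035 zmax 0.101 lat -0.009 0.007
0.04 zmax 0.144 lat -0.014 0.013
0.045 zmax 0.145 lat -0.014 0.015
0.05 zmax 0.146 lat -0.014 0.016
0.055 zmax 0.145 lat -0.015 0.015
0.06 zmax 0.145 lat -0.014 0.007
0.065 zmax 0.138 lat -0.021 0.022
0.07 zmax 0.111 lat -0.016 0.014
0.075 zmax 0.109 lat -0.015 0.017
0.08 zmax 0.11 lat -0.016 0.018
0.085 zmax 0.108 lat -0.015 0.017
0.09 zmax 0.109 lat -0.015 0.014
0.095 zmax 0.114 lat -0.018 0.021
0.1 zmax 0.112 lat -0.019 0.019
0.105 zmax 0.114 lat -0.02 0.024
0.11 zmax 0.113 lat -0.021 0.023
0.115 zmax 0.115 lat -0.021 0.024
0.12 zmax 0.114 lat -0.021 0.023
0.125 zmax 0.116 lat -0.021 0.023
tab top 44 [0.4997 0.1873 0.1414] 0.0513 0.0001 0.14169319666735913
```

View pics/top_10.png

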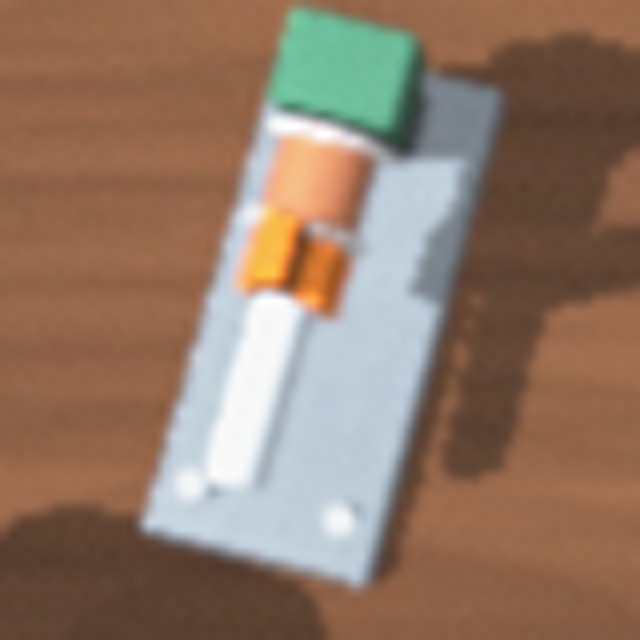

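View pics/full10.png

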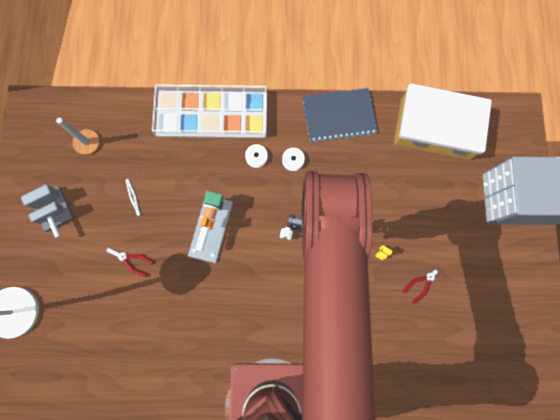

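Run:
```python
from h import *
print(manip.sign_off()); plan([],[])
```

```text
the job is handed in; nothing more can be done
None
the job is handed in; nothing more can be done
```

The orange clip is snapped onto the spindle, the spool is home against the stop, and the clip is left close against the spool. I handed the job in after about 21 s; it reports no verdict.

- **Snap:** I took the orange clip from the tray and centred it on the rod using the sideways force. I then pressed down in small steps. The force peaked at about 10.7 N (an estimated 25 mm of spindle travel), then dropped to about 8 N, which fits the crown resting on the rod. I let the spindle rise again before sliding.
- **Slide:** The clip pushed the spool along with about 2–3 N of drag. The force then rose to about 6.7 N with almost no further movement, which I took as the stop. I pressed about 0.5 mm further, without reading that force, then eased off, opened the jaws and moved the arm clear.
- **Last checks:**
  - Both cameras show the clip upright on the rod, and the depth data puts it about 0–2 mm from the spool, which sits at the green block.
  - The tab top is at about 0.142–0.145 m and the bare rod's top at about 0.101 m, as before, so the spindle is back up.
  - The wrist force after release was near zero.
- **Disagreements:**
  - The rod position I measured from the images was about 1.7 mm sideways from the centre found by force.
  - The spool stopped about 2 mm further along than the images predicted.
  - The cameras read heights about 2 mm too high.
- **Not checked:** The arm hid the tray, so I could not confirm the beads at the end. The other tools and reels look unmoved.

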